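# Press the stuck piston out of the cream filler's barrel

## Task

The white piston has stuck inside the upright barrel of the cream filler. Take the green pusher out of its blue rest, feel its foot into the top of the barrel without knocking or forcing the steel, and press the piston gently and steadily out of the bottom so that it drops into the pan. Then stand the pusher upright in its rest again, leaving the pan and the other things on the bench where they are.

Things in the scene. Friction and masses are not known exactly. Their poses are not given: they have to be found in the camera images.
- stand: filler stand, bolted to the bench: steel base plate 150 x 165 x 8 mm; white square column, 26 mm, 132 mm tall, centred 83 mm to the +y side; on it a white clamp arm whose ring holds the barrel, a stainless tube open at both ends. Origin: on the bench, below the barrel; z up. Polished and rigid: over 20 N from the pusher (knock, push on the rim or side load) marks it.
- barrel_pivot (a point): point on the stand, 103 mm above the bench, on the barrel's axis. The barrel leans a little in the worn ring about this point, up to 0.05 rad about the stand's x and as much about its y, not measured: its mouth is up to 3 mm off this point's vertical each way (its rim is lower on that side), its lower end up to 2.5 mm the other way. Bore 41 mm, outside 48 mm.
- rim_middle (a point): point on the stand, 159 mm above the bench: the mean place of the barrel's mouth. The barrel is clamped at a different height each time, not measured: its rim stands 151 to 167 mm above the bench, its lower end 95 mm below the rim. Both ends have a flange 62 mm wide; the mouth is square edged, without a chamfer.
- piston: the stuck piston: white plastic puck, 39 mm wide, 28 mm tall, 80 g, with two black rubber rings, 5 and 23.5 mm above its underside, that grip the bore. Origin: centre of its underside, 80 to 98 mm above the bench at the start; its flat top is inside the barrel. Sliding it takes 5 to 15 N; over 25 N is ramming. It drops once the upper ring leaves the lower end, or as soon as the lower one does.
- pan: a loose square aluminium pan 116 x 116 x 22 mm, wall and floor 3 mm, 350 g, on the stand's base plate under the barrel. Origin: centre of its underside.
- pusher: the pusher, 159 mm tall, about 220 g, green, standing loose and upright in its rest. A flat foot 39 mm wide and 12 mm thick with a square edge (1 mm play all round in the bore), steel stem 15 mm, stop collar, round handle 24 mm wide from 103 to 148 mm up, knob 29 mm wide on top. Origin: centre of the foot's underside, z up the stem.
- pusher_foot (a point): centre of the underside of the pusher's foot (same point as its origin)
- pusher_collar (a point): centre of the underside of the pusher's stop collar, 48 mm wide and 6 mm thick, 97 mm above the foot's underside: it meets the barrel's rim when the foot is 2 mm past the lower end. The piston is out before that.
- pusher_grip (a point): the middle of the pusher's handle, on its axis, 130 mm above the foot's underside: where to hold it
- rest: the pusher's rest, fixed to the bench: a blue disc 76 mm in diameter and 6 mm thick with a raised ring on it, 48 mm inside, 56 mm outside, up to 18 mm above the bench; the foot stands on the disc inside the ring. Origin: centre of its underside on the bench.
- jar: a bystander: an amber glass jar with a yellow lid, 68 mm in diameter, 85 mm tall, loose. Origin: centre of its underside.
- nozzle: a bystander: a steel piping nozzle, a cone 40 mm wide at the bottom and 55 mm tall, loose. Origin: centre of its underside.
- bowl: a bystander: a white china bowl, 110 mm across the rim, 45 mm tall, loose. Origin: centre of its underside.
Things that resemble listed ones, but are neither listed nor needed, are in the scene too. Several things have the shape of the pan; the one meant has the colours described above. What is shaped like the piston but orange is not meant.

How it is judged:
By the outcome, as a careful person would: the job done as asked, in the order asked, and still so for the second after the job is handed in, with the robot touching nothing.
It also fails if it takes over 72 s, if anything falls off the work surface, if the arm or the gripper's body presses on something with over 40 N, if the wrist force passes 120 N, or if a joint passes its speed limit or range.

## Robot

A 6-joint arm with a two-finger parallel gripper is mounted at the origin on the work surface. World frame = base frame: x ahead of the robot, y to its left, z up, the work surface at z = 0. Lengths are in m, angles in rad, forces in N, time in s.
With the tool pointing down it reaches from about 0.325 to 0.775 m from the base axis. Payload 5.5 kg.
Tool frame: the origin (TCP) lies at the very end of the fingers, on their centre line; the grasp point (between the pads) lies 19 mm behind it (pinch_z is the distance from the TCP to the grasp point, in m); z points along the fingers, y is the direction in which the jaws open and shut (so a half turn about z gives the same grasp; the last joint's range is limited). The gripper opens to 88 mm and grips with 3 to 60 N. Pads are 20 mm wide; open, the fingers measure 115 mm over their backs; the gripper's body (75 mm by 178 mm) begins 61 mm behind the grasp point.
Start: joints at [-1.301, 0.091, 1.231, -0, 1.82, -0.057], TCP at [0.193, -0.568, 0.223] pointing down, gripper open.
Joint ranges: [-2.87, 2.87], [-0.86, 2.18], [0.17, 2.46], [-1.51, 4.65], [0.06, 2.69], [-2.65, 2.65]. Speed limits (rad/s): [2.57, 2.57, 3.01, 3.14, 3.14, 3.14].

## Interface

Orientations are given as a rotation vector (axis times angle).
In Python, from cell import * gives the robot as it stands. The module is installed in compiled form; this text tells all that it offers.
- The arm moves only by the tool move_arm, never from a script. Its argument "moves" is a list of rows, each a list of 5 numbers: the shift along the tool's x, y, z in mm, then the turn about the tool's z in degrees, then the finger opening in mm, from 0 to 87.8. A call has 1 to 10 rows; each row shifts and turns the commanded pose from where the row before left it, along the tool's axes as they then stand; what a row does not reach is not made up. A row lasts 1/12 s, in which the tool goes at most 41.7 mm and 7.16 degrees, less where a joint would pass 70% of its speed; a pose out of reach is approached as far as the arm can. A call is refused whole if a number of a shift passes 41.7 or a number of a turn 7.16, either way. A call with a gripper value outside its range is refused whole. The fingers move at their own pace and stop on an object; "newtons" is the grip in N (left out, the last holds). Time passes only in rows, so rows that do not move let the fingers close. It gives the time, the measured TCP pose, the force and the opening at its end, in the units of the state.
- read_state(): the state, without advancing time (a new reading comes with each control period).
- capture(name): name is "scene" or "top"; returns a dict with "frame" (400x640x3 uint8, red, green, blue), "fx", "fy", "cx", "cy" (pixels), "k1" (the pictures are not rectified: a ray, as slopes to the right and down, at radius r is drawn at 1 + k1 r^2 times it, then the intrinsics apply), "origin" and "orientation" of the camera in the world. Camera axes: x right, y down, z forward; pixel columns grow to the right and rows downward; lengths in m; the calibration is good to about 2 mm. A picture is of the moment at which its call begins. There is no depth.
- job_done(): hands the job in, once; it reports no verdict.
The state is a dict: "t": time; "q": joint angles; "joint_velocities": joint speeds; "effort": joint torques, N m; "position": TCP position; "eef_rot": TCP orientation; "force": force on the tool from outside, world axes, zero at the start; "moment": the same for the moment, N m; "finger_gap": opening from 0.0 (shut) to 1.0 (fully open).
Only numpy, scipy, OpenCV 4.12 (cv2) and the standard library are available. Lean on these libraries where they do the work, as an engineer would, in place of code of your own. Each camera call takes 0.05 s, during which the arm holds its last target.

## Working session

There is one attempt and no reset: what is moved stays moved. The work goes in short steps, Python scripts to look and compute and a tool call to move; the robot and the scene stay as the last step left them, time stands still between calls to the robot, and variables do not carry over. Pictures are saved under pics/ and viewed, and the job is handed in when it is done.

Besides the shell and the picture viewer there is one more tool, called after ">>>" in YAML: its name, and indented under it one key for each argument. move_arm: Moves the arm, as the interface text tells. Its arguments: {"type":"object","properties":{"moves":{"type":"array"},"newtons":{"type":"number"}},"required":["moves"]}

```bash
mkdir -p pics; cat > look.py <<'E'
from cell import *
import cv2,numpy as np
def snap(n,tag):
    c=capture(n); cv2.imwrite(f"pics/{tag}.png",c["frame"][:,:,::-1]); 
    import pickle; pickle.dump(c,open(f"pics/{tag}.pkl","wb")); return c
E
python3 - <<'E'
from look import *
for n in("scene","top"):
    c=snap(n,n+"0"); print({k:v for k,v in c.items() if k!="frame"})
print(read_state())
E
```

```text
{'fx': 395.0036048456098, 'fy': 395.0036048456098, 'cx': 320.63454243280313, 'cy': 203.6890485589867, 'k1': -0.005002629069094313, 'origin': array([ 1.08587245, -0.31764743,  0.58237754]), 'orientation': array([-2.00423326, -1.12258407,  0.55730545])}
{'fx': 378.54556844854767, 'fy': 378.54556844854767, 'cx': 320.7825658295716, 'cy': 193.3157346950276, 'k1': -0.03722331983618475, 'origin': array([ 0.43058007, -0.00844803,  0.94594561]), 'orientation': array([-2.15245982,  2.17849905, -0.13444577])}
{'t': 0.1, 'q': array([-1.30070957e+00,  9.17578678e-02,  1.23178663e+00, -5.39947372e-05,
        1.81981232e+00, -5.67062806e-02]), 'joint_velocities': array([-0.00060898, -0.00063788, -0.00310445, -0.00017525,  0.00083966,
        0.00092325]), 'effort': array([ 1.80611405e-03, -4.47859025e+01, -4.07569993e+01,  7.00609409e-02,
        2.84658687e-02, -1.23593018e-04]), 'position': array([ 0.19250674, -0.56798227,  0.2216234 ]), 'eef_rot': array([-3.09802619e+00, -5.10739204e-01,  3.76633539e-04]), 'force': array([ 0.01931679, -0.1068997 ,  0.67108012]), 'moment': array([-0.0176947 ,  0.00093076,  0.00136663]), 'finger_gap': 0.9997626246989627}
```

View pics/scene0.png

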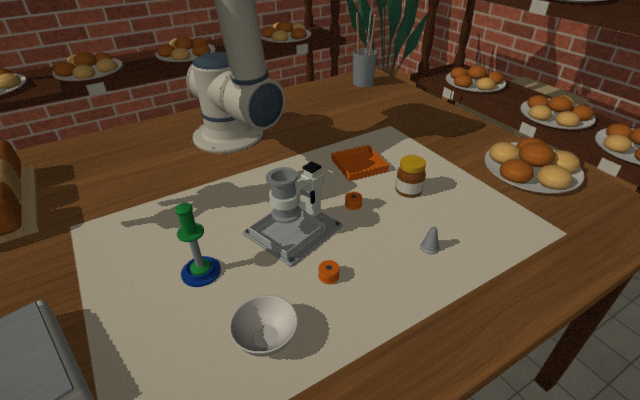

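View pics/top0.png

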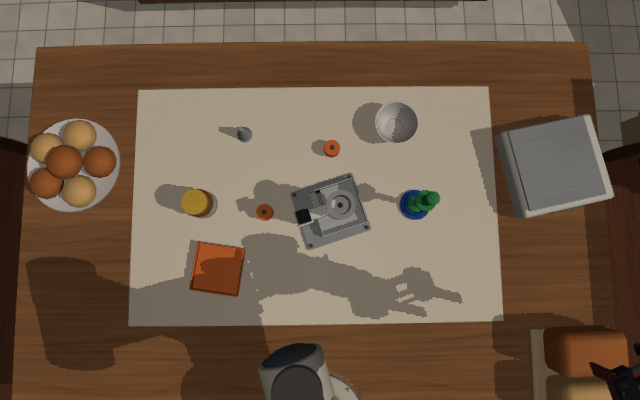

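The scene view shows the stand and barrel near (285,200), and the pusher in its blue rest near (195,245). In the top view the barrel is near (340,205) and the rest near (414,205). Next I'll enlarge both.

```bash
cat >> look.py <<'E'
import pickle
from scipy.spatial.transform import Rotation as R
def load(t): return pickle.load(open(f"pics/{t}.pkl","rb"))
def proj(c,P):
    P=np.atleast_2d(P); p=(P-c["origin"])@R.from_rotvec(c["orientation"]).as_matrix()
    s=p[:,:2]/p[:,2:]; s=s*(1+c["k1"]*(s**2).sum(1,keepdims=True))
    return s*[c["fx"],c["fy"]]+[c["cx"],c["cy"]]
def ray(c,uv):
    d=(np.array(uv,float)-[c["cx"],c["cy"]])/[c["fx"],c["fy"]]; s=d.copy()
    for _ in range(10): s=d/(1+c["k1"]*(s**2).sum())
    v=R.from_rotvec(c["orientation"]).as_matrix()@np.array([s[0],s[1],1]); return v/np.linalg.norm(v)
def onz(c,uv,z):
    v=ray(c,uv); return c["origin"]+v*(z-c["origin"][2])/v[2]
def crop(t,x0,y0,w,h,k,out,pts=None):
    c=load(t); f=c["frame"][y0:y0+h,x0:x0+w,::-1]
    f=cv2.resize(f,None,fx=k,fy=k,interpolation=cv2.INTER_CUBIC)
    for p in ([] if pts is None else pts): cv2.circle(f,(int((p[0]-x0+.5)*k),int((p[1]-y0+.5)*k)),1,(0,0,255),-1)
    cv2.imwrite(f"pics/{out}.png",f)
E
python3 - <<'E'
from look import *
crop("scene0",170,150,180,140,4,"s0c"); crop("top0",280,160,170,100,4,"t0c")
E
```

```text
(no output)
```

View pics/s0c.png

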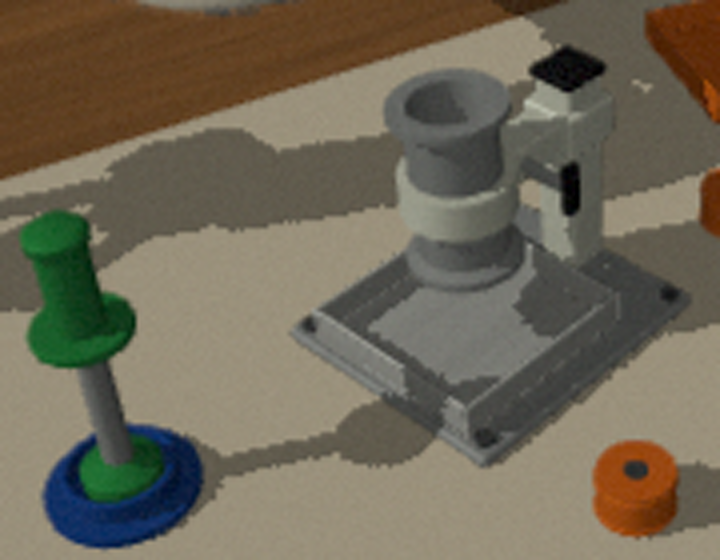

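View pics/t0c.png

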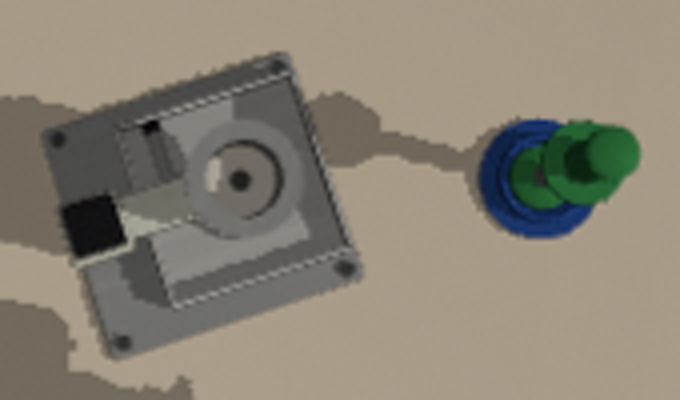

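```bash
python3 - <<'E'
from look import *
crop("scene0",262,160,60,50,12,"s0b"); crop("top0",320,182,44,44,12,"t0b")
E
```

```text
(no output)
```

View pics/s0b.png

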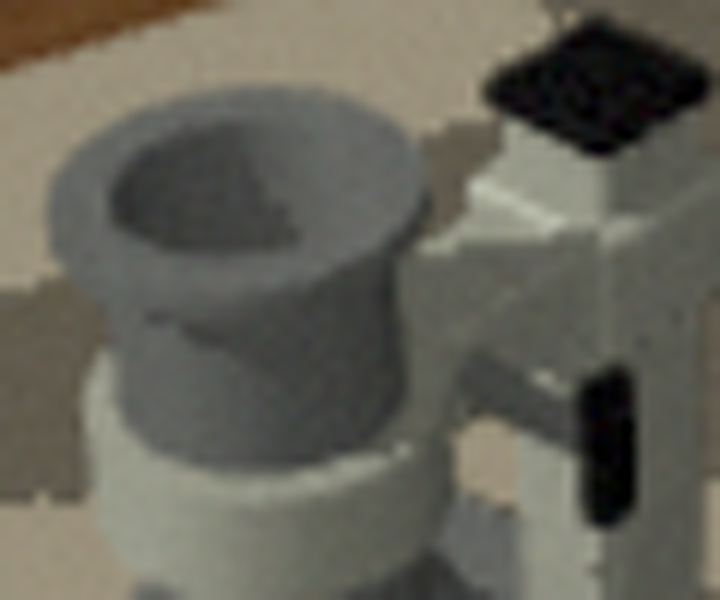

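View pics/t0b.png

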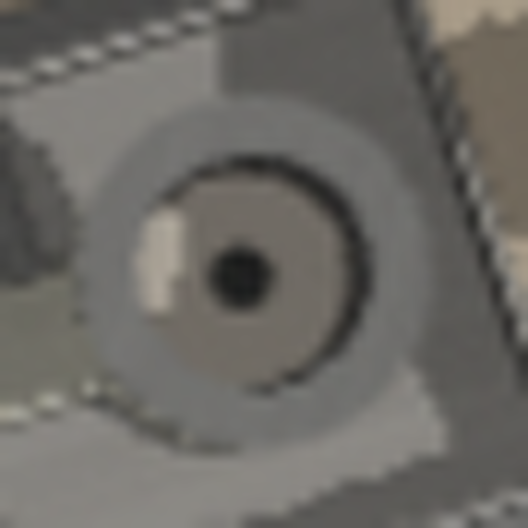

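```bash
cat >> look.py <<'E'
from scipy.optimize import least_squares
th=np.linspace(0,2*np.pi,181)
def circ(x,y,z,r): return np.c_[x+r*np.cos(th),y+r*np.sin(th),z+0*th]
def ext(c,P): q=proj(c,P); return np.r_[q.min(0),q.max(0)] # l,t,r,b
E
python3 - <<'E'
from look import *
s=load("scene0");t=load("top0")
px=lambda a,o,k:o+a/k-.5
T=[px(80,320,12),px(93,182,12),px(433,320,12),px(450,182,12)]
S=[px(48,262,12),px(85,160,12),px(428,262,12)]
f=lambda p:np.r_[ext(t,circ(*p,.031))-T,(ext(s,circ(*p,.031))[:3]-S)]
r=least_squares(f,[.4,-.05,.159]);print("rim",r.x,r.fun)
p=r.x
crop("scene0",262,160,60,50,12,"s0b2",np.r_[proj(s,circ(*p,.031)),proj(s,circ(*p,.0205))]); crop("top0",320,182,44,44,12,"t0b2",np.r_[proj(t,circ(*p,.031)),proj(t,circ(*p,.0205))])
crop("scene0",175,195,60,95,8,"sp");crop("top0",395,180,50,45,14,"tp")
E
```

```text
rim [ 0.49988372 -0.0566599   0.15363847] [-0.41090184  0.01820547 -0.3460871  -0.33625093 -0.57736037  0.04627255
 -0.1741816 ]
```

View pics/s0b2.png

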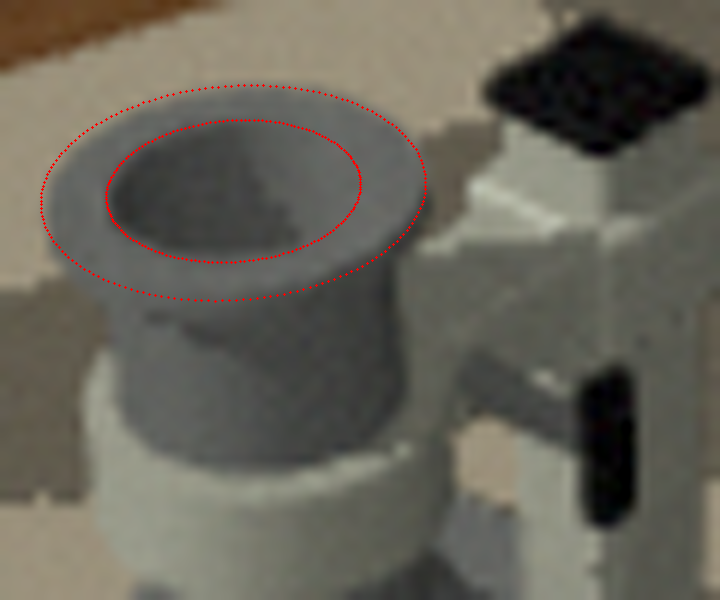

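View pics/t0b2.png

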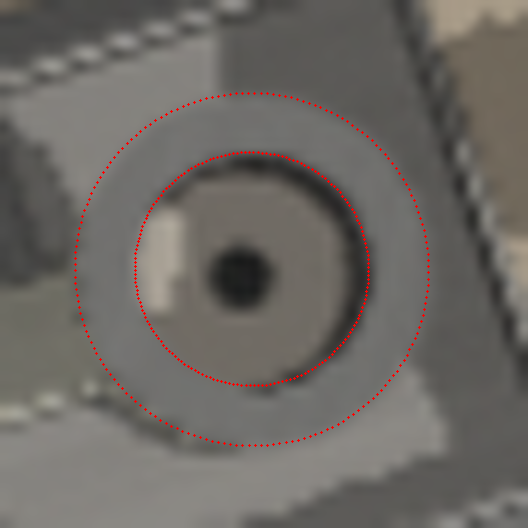

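View pics/sp.png

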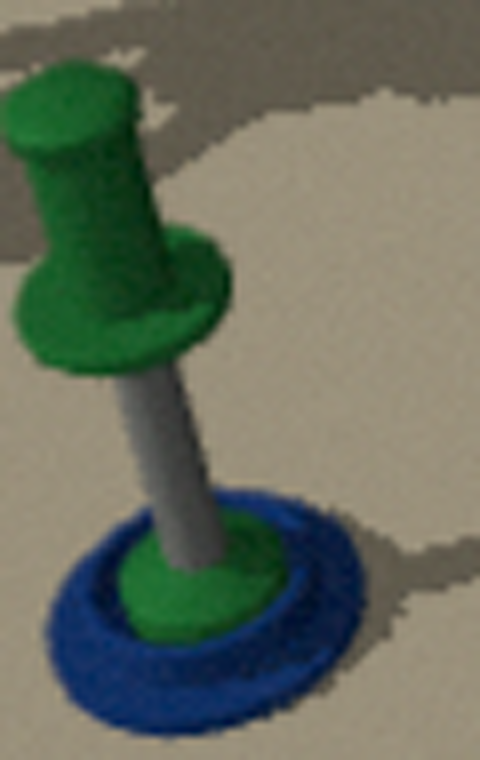

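View pics/tp.png

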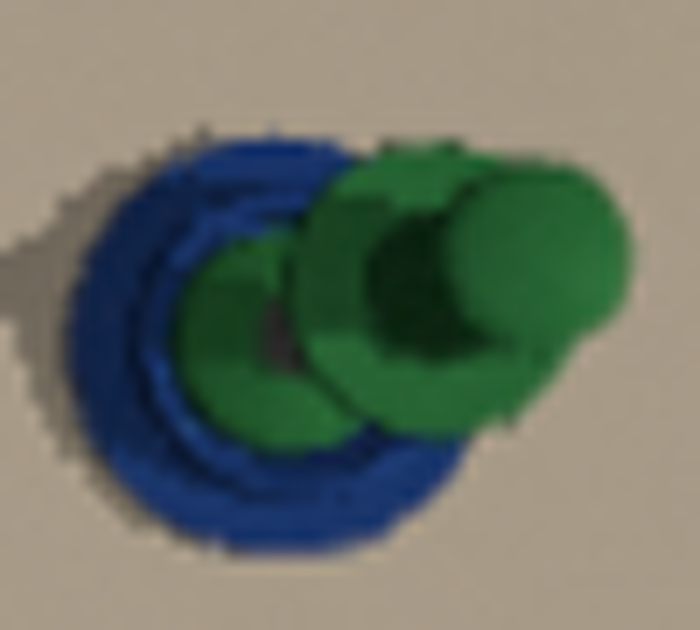

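```bash
python3 - <<'E'
from look import *
s=load("scene0");t=load("top0")
X=lambda a:395+a/14-.5
Y=lambda a:180+a/14-.5
SX=lambda a:175+a/8-.5
SY=lambda a:195+a/8-.5
n=None
def fit(nm,z,r,T,S):
    T=np.array(T,float);S=np.array(S,float);mt=~np.isnan(T);ms=~np.isnan(S)
    for only in("both","top","scene"):
        def f(p):
            a=(ext(t,circ(*p,z,r))-T)[mt];b=(ext(s,circ(*p,z,r))-S)[ms]
            return np.r_[a,b] if only=="both" else a if only=="top" else b
        q=least_squares(f,[.5,-.2]);print(nm,only,q.x.round(4),q.fun.round(2))
N=np.nan
fit("knob",.165,.0145,[X(443),Y(163),X(632),N],[SX(3),SY(62),SX(138),N])
fit("collar",.109,.024,[X(293),Y(143),N,N],[SX(15),N,SX(232),N])
fit("collarbot",.103,.024,[N,N,N,Y(438)],[SX(15),N,SX(232),SY(373)])
fit("foot",.018,.0195,[X(175),N,N,Y(452)],[SX(118),N,SX(287),N])
fit("rest",.003,.038,[X(68),Y(138),N,Y(553)],[SX(46),N,SX(368),N])
E
```

```text
knob both [ 0.5109 -0.2484] [-0.5  -1.02 -0.21 -0.81 -1.17 -0.12]
knob top [ 0.5088 -0.2491] [-0.14 -0.    0.15]
knob scene [ 0.5146 -0.2487] [-0.37 -0.02  0.38]
collar both [ 0.5099 -0.2486] [-1.   -0.24 -0.61 -0.19]
collar top [ 0.5093 -0.2508] [ 0. -0.]
collar scene [ 0.4967 -0.2439] [ 0. -0.]
collarbot both [ 0.5091 -0.2487] [0.64 0.01 0.26 0.72]
collarbot top [ 0.5112 -0.2001] [0.]
collarbot scene [ 0.5071 -0.2483] [-0.1   0.1  -0.01]
foot both [ 0.5097 -0.2483] [-0.19 -0.06  0.17 -0.32]
foot top [ 0.5095 -0.2487] [ 0. -0.]
foot scene [ 0.5321 -0.2553] [-0.  0.]
rest both [ 0.5105 -0.2504] [-0.44 -0.34  0.19  0.04 -0.4 ]
rest top [ 0.5103 -0.2515] [ 0.   -0.27  0.26]
rest scene [ 0.5212 -0.2535] [0. 0.]
```

>>> move_arm:
  moves:
    - [0, 0, 0, 6.2, 87.8]
    - [0, 0, 0, 6.2, 87.8]
    - [0, 0, 0, 6.3, 87.8]
    - [25, -25, 0, 0, 87.8]
    - [25, -25, 0, 0, 87.8]
    - [25, -25, 0, 0, 87.8]
    - [25, -25, 0, 0, 87.8]
    - [25, -25, 0, 0, 87.8]
    - [25, -25, 0, 0, 87.8]
    - [0, 0, 0, 0, 87.8]
  newtons: 25

```text
t: 0.93
position: [0.3462, -0.4141, 0.2225]
eef_rot: [-3.14, -0.01, -0.003]
force: [0.2, 0.3, 0.2]
finger_gap: 0.999
```

>>> move_arm:
  moves:
    - [25, -25, 0, -0.4, 87.8]
    - [25, -25, 0, 0, 87.8]
    - [25, -25, 0, 0, 87.8]
    - [25, -25, 0, 0, 87.8]
    - [25, -25, 0, 0, 87.8]
    - [25, -25, 0, 0, 87.8]
    - [13, -14, 0, 0, 87.8]
    - [0, 0, 0, 0, 87.8]
    - [0, 0, 0, 0, 87.8]

```text
t: 1.68
position: [0.5046, -0.2529, 0.222]
eef_rot: [-3.141, -0.014, 0.002]
force: [-0.2, -0.4, 0.4]
finger_gap: 1.0
```

```bash
python3 - <<'E'
from look import *
s=read_state();print(s["position"],R.from_rotvec(s["eef_rot"]).as_matrix().round(4),s["force"],s["moment"])
snap("scene","s1"); snap("top","t1")
crop("s1",130,100,160,190,4,"s1c")
E
```

```text
[ 0.50460403 -0.25292032  0.22199871] [[ 1.0e+00  9.2e-03 -1.3e-03]
 [ 9.2e-03 -1.0e+00  1.0e-04]
 [-1.3e-03 -1.0e-04 -1.0e+00]] [-0.23091804 -0.37967478  0.43774753] [-0.01285325  0.04016096 -0.04494279]
```

View pics/s1c.png

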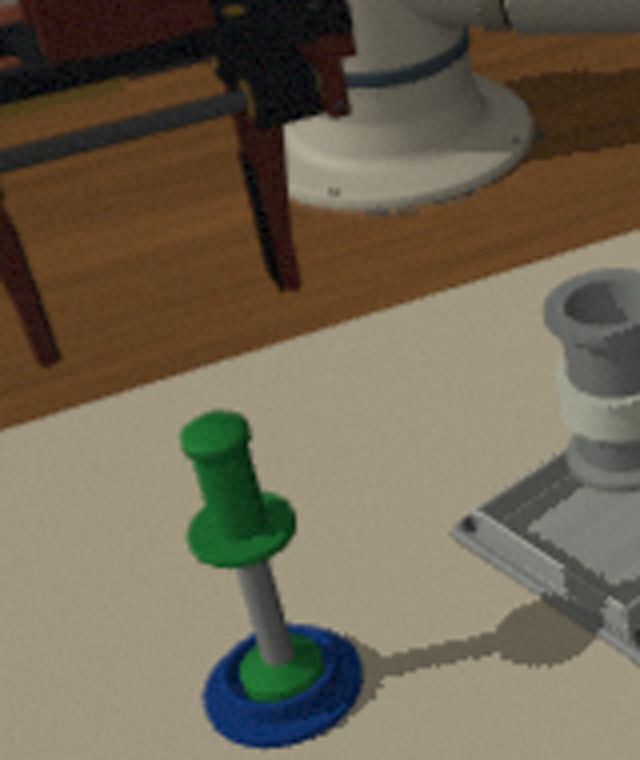

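>>> move_arm:
  moves:
    - [5.5, -4, 15, 0.5, 87.8]
    - [0, 0, 20, 0, 87.8]
    - [0, 0, 20, 0, 87.8]
    - [0, 0, 20, 0, 87.8]
    - [0, 0, 15, 0, 87.8]
    - [0, 0, 10, 0, 87.8]
    - [0, 0, 4.5, 0, 87.8]
    - [0, 0, 0, 0, 87.8]
    - [0, 0, 0, 0, 87.8]

```text
t: 2.53
position: [0.5099, -0.2498, 0.119]
eef_rot: [3.141, -0.003, 0.001]
force: [-0.1, -0.1, 0.4]
finger_gap: 1.001
```

```bash
python3 - <<'E'
from look import *
s=read_state();print(s["position"],R.from_rotvec(s["eef_rot"]).as_matrix().round(4),s["force"],s["moment"])
snap("scene","s2"); snap("top","t2")
crop("s2",130,130,160,160,4,"s2c")
E
```

```text
[ 0.50994803 -0.24977354  0.11898358] [[ 1.0e+00 -2.2e-03  9.0e-04]
 [-2.2e-03 -1.0e+00 -5.0e-04]
 [ 9.0e-04  5.0e-04 -1.0e+00]] [-0.0707008  -0.12696631  0.35754938] [0.03572613 0.00045124 0.02689055]
```

View pics/s2c.png

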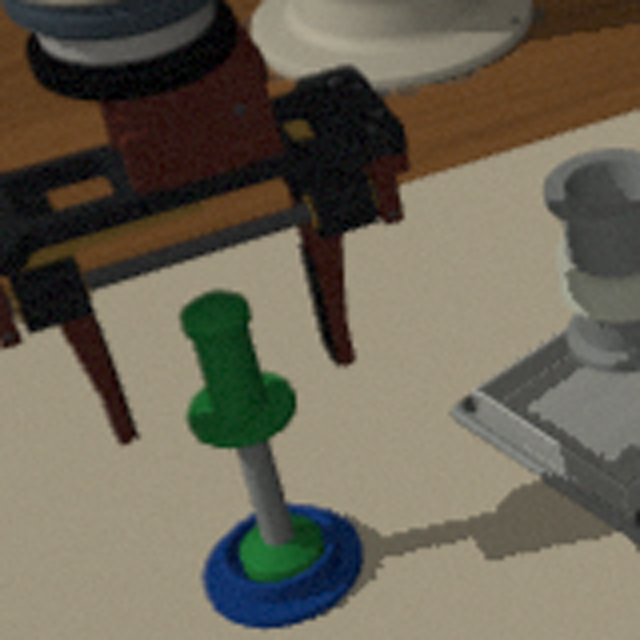

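>>> move_arm:
  moves:
    - [0, 0, 0, 0, 40]
    - [0, 0, 0, 0, 30]
    - [0, 0, 0, 0, 26]
    - [0, 0, 0, 0, 20]
    - [0, 0, 0, 0, 20]
    - [0, 0, 0, 0, 20]
    - [0, 0, 0, 0, 20]
    - [0, 0, 0, 0, 20]
  newtons: 40

```text
t: 3.3
position: [0.5099, -0.2491, 0.1181]
eef_rot: [-3.142, 0.002, 0.0]
force: [-0.1, 0.1, 0.7]
finger_gap: 0.433
```

```bash
python3 - <<'E'
from look import *
s=read_state();print(s["position"],s["force"],s["moment"],s["finger_gap"]*87.8)
snap("scene","s3")
crop("s3",130,130,160,160,4,"s3c")
E
```

```text
[ 0.50994888 -0.24910104  0.11808181] [-0.10272553  0.14760944  0.70324332] [0.05646125 0.00578139 0.03043282] 38.05271597095099
```

View pics/s3c.png

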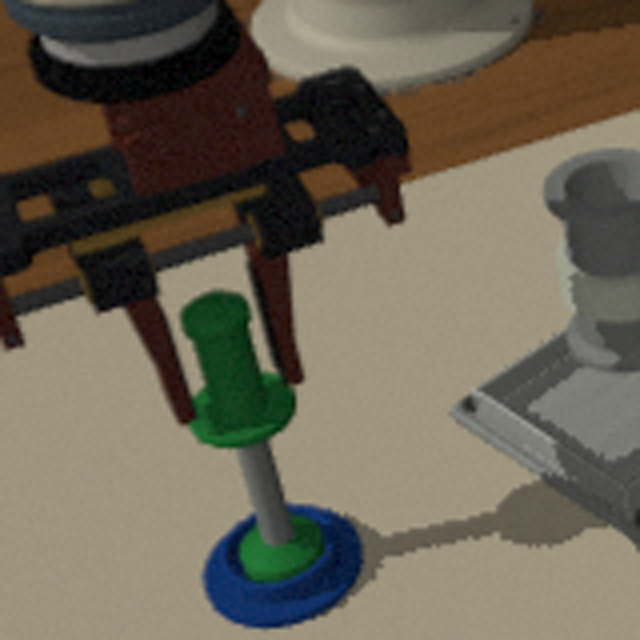

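>>> move_arm:
  moves:
    - [0, 0, 0, 0, 20]
    - [0, 0, 0, 0, 20]
    - [0, 0, 0, 0, 20]
    - [0, 0, 0, 0, 20]
    - [0, 0, 0, 0, 20]
    - [0, 0, 0, 0, 20]
    - [0, 0, 0, 0, 20]

```text
t: 3.93
position: [0.51, -0.2491, 0.1181]
eef_rot: [-3.142, 0.002, 0.0]
force: [-0.1, 0.5, -0.8]
finger_gap: 0.313
```

```bash
python3 - <<'E'
from look import *
s=read_state();print(s["position"],s["eef_rot"],s["force"],s["moment"],s["finger_gap"]*87.8)
snap("scene","s4");snap("top","t4")
crop("s4",130,130,160,160,4,"s4c")
E
```

```text
[ 0.50996534 -0.24911713  0.11810857] [-3.14153800e+00  2.10153871e-03  4.45191187e-05] [-0.09060651  0.45005253 -0.77565464] [ 0.03414957 -0.04220729 -0.03996555] 27.514400837010633
```

View pics/s4c.png

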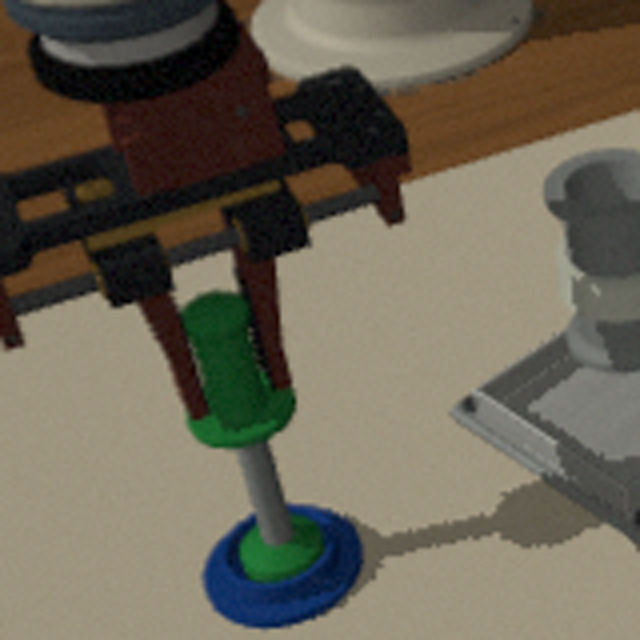

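>>> move_arm:
  moves:
    - [0, 0, 0, 0, 15]
    - [0, 0, 0, 0, 15]
    - [0, 0, 0, 0, 15]
    - [0, 0, 0, 0, 15]
    - [0, 0, 0, 0, 15]
    - [0, 0, 0, 0, 15]

```text
t: 4.53
position: [0.5099, -0.2491, 0.1181]
eef_rot: [-3.142, 0.002, 0.0]
force: [-0.2, 0.3, -1.5]
finger_gap: 0.313
```

```bash
python3 - <<'E'
from look import *
s=read_state();print(s["position"],s["eef_rot"],s["force"],s["moment"],s["finger_gap"]*87.8)
E
```

```text
[ 0.50994358 -0.24909417  0.1180889 ] [-3.14150572e+00  2.03853342e-03  1.71566518e-04] [-0.20794985  0.29865613 -1.54296477] [ 0.07331033  0.05395062 -0.02090481] 27.457018800273612
```

>>> move_arm:
  moves:
    - [0, 0, -3, 0, 15]
    - [0, 0, -5, 0, 15]
    - [0, 0, -5, 0, 15]
    - [0, 0, -7, 0, 15]
    - [0, 0, -10, 0, 15]
    - [0, 0, -10, 0, 15]
    - [0, 0, 0, 0, 15]
    - [0, 0, 0, 0, 15]

```text
t: 5.2
position: [0.5105, -0.2494, 0.1596]
eef_rot: [3.14, -0.002, 0.004]
force: [0.1, -0.1, -2.2]
finger_gap: 0.309
```

```bash
python3 - <<'E'
from look import *
s=read_state();print(s["position"],s["eef_rot"],s["force"],s["moment"],s["finger_gap"]*87.8)
snap("scene","s5");snap("top","t5")
crop("s5",165,150,80,130,6,"s5c")
E
```

```text
[ 0.51054733 -0.24943469  0.15964375] [ 3.14034151e+00 -2.02180683e-03  3.50314212e-03] [ 0.09155548 -0.07588634 -2.2371665 ] [ 0.02857002 -0.03140616  0.01560877] 27.15113056052238
```

View pics/s5c.png

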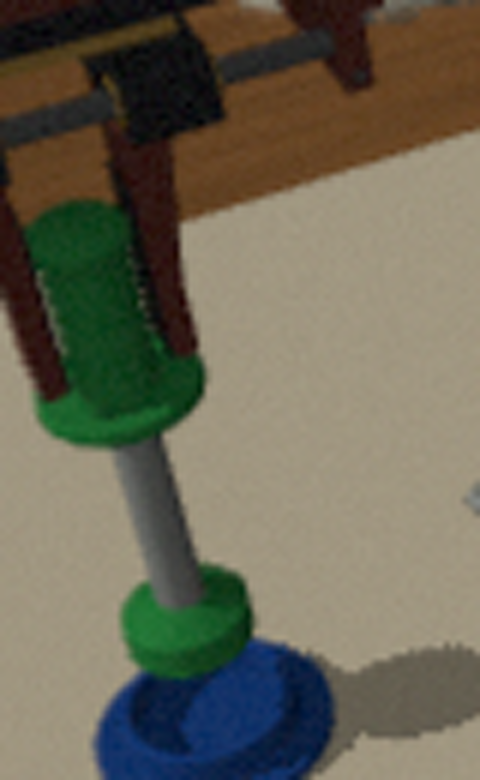

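>>> move_arm:
  moves:
    - [0, 0, -20, 0, 15]
    - [0, 0, -25, 0, 15]
    - [0, 0, -25, 0, 15]
    - [0, 0, -25, 0, 15]
    - [0, 0, -25, 0, 15]
    - [0, 0, -20, 0, 15]
    - [0, -10, 0, 0, 15]
    - [0, -20, 0, 0, 15]
    - [0, -20, 0, 0, 15]
    - [0, -20, 0, 0, 15]

```text
t: 6.13
position: [0.5097, -0.1778, 0.2958]
eef_rot: [-3.14, 0.003, 0.004]
force: [1.0, 0.5, -2.0]
finger_gap: 0.313
```

>>> move_arm:
  moves:
    - [0, -20, 0, 0, 15]
    - [0, -20, 0, 0, 15]
    - [0, -20, 0, 0, 15]
    - [0, -20, 0, 0, 15]
    - [-5, -20, 0, 0, 15]
    - [-5, -15, 0, 0, 15]
    - [0, -8, 0, 0, 15]
    - [0, 0, 0, 0, 15]
    - [0, 0, 0, 0, 15]
    - [0, 0, 0, 0, 15]

```text
t: 6.97
position: [0.5003, -0.0566, 0.2974]
eef_rot: [3.141, -0.003, -0.001]
force: [0.5, -0.8, -2.2]
finger_gap: 0.319
```

```bash
python3 - <<'E'
from look import *
s=read_state();print(s["position"],R.from_rotvec(s["eef_rot"]).as_matrix().round(4),s["force"],s["moment"],s["finger_gap"]*87.8)
snap("scene","s6");snap("top","t6")
crop("s6",240,90,90,110,6,"s6c"); crop("t6",310,170,70,60,10,"t6c")
E
```

```text
[ 0.50028509 -0.05662971  0.29736095] [[ 1.0e+00 -1.8e-03 -9.0e-04]
 [-1.8e-03 -1.0e+00 -2.0e-04]
 [-9.0e-04  2.0e-04 -1.0e+00]] [ 0.49794224 -0.76760927 -2.18049025] [-0.00695629  0.03611741  0.01460331] 27.994355395042795
```

View pics/s6c.png

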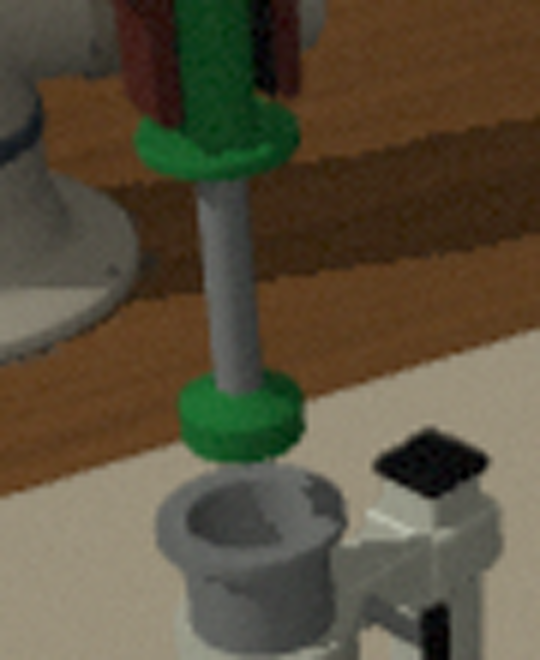

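View pics/t6c.png

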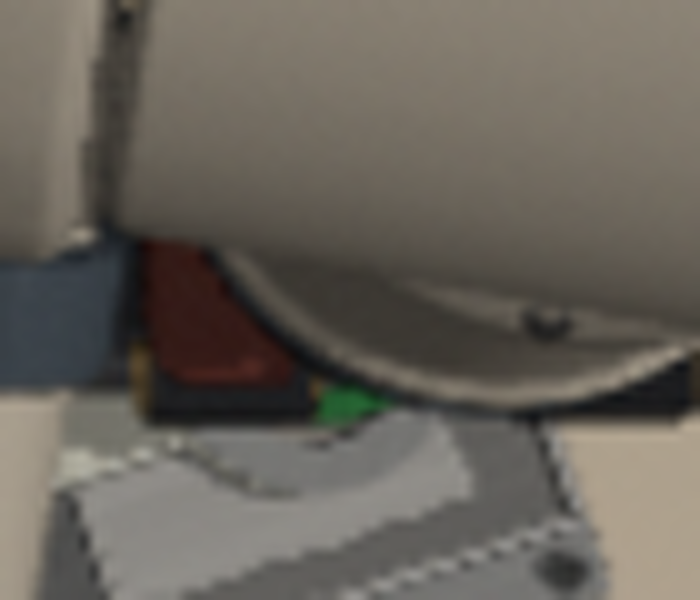

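```bash
python3 - <<'E'
from look import *
s=load("s6")
C=lambda e:((e+.5-[240,90,240,90])*6).round(0)
for z in(.185,.197): print("foot",C(ext(s,circ(.5003,-.0566,z,.0195))))
for z in(.154,.158): print("rim",C(ext(s,circ(.4999,-.0567,z,.031))))
for z in(.282,): print("collar",C(ext(s,circ(.5003,-.0566,z,.024))))
print("stem top/bot", (proj(s,[[.5003,-.0566,.282],[.5003,-.0566,.197]])+.5-[240,90])*6)
E
```

```text
foot [180. 400. 305. 466.]
foot [177. 368. 302. 433.]
rim [152. 462. 345. 570.]
rim [151. 452. 344. 559.]
collar [135. 112. 301. 185.]
stem top/bot [[218.36047431 147.31925756]
 [239.85879297 399.91962335]]
```

```bash
python3 - <<'E'
from look import *
# scene: sub-pixel flange edge by saturation crossing along radial lines
for tag in("s0","scene0","s1","t0")[1:3]:
    s=load(tag); f=cv2.GaussianBlur(s["frame"].astype(np.float32),(0,0),.7)
    chroma=f[:,:,0]-f[:,:,2]
    c0=proj(s,[[.5,-.0567,.154]])[0]; E=proj(s,circ(.5,-.0567,.154,.031))
    pts=[];ang=[]
    for k,e in enumerate(E[:-1:4]):
        l=np.arange(.75,1.35,.01); P=c0+(e-c0)*l[:,None]
        v=cv2.remap(chroma,P[:,:1].astype(np.float32),P[:,1:].astype(np.float32),1)[:,0]
        if v[:8].mean()>12 or v[-8:].mean()<18: continue
        i=np.argmax(v>(v[:8].mean()+v[-8:].mean())/2); pts.append(P[i]);ang.append(k*8)
    pts=np.array(pts);print(tag,len(pts),ang)
    # least squares: distance of pts to projected circle
    from scipy.spatial import cKDTree
    th2=np.linspace(0,2*np.pi,2000)
    def f2(p,z):
        q=proj(s,np.c_[p[0]+.031*np.cos(th2),p[1]+.031*np.sin(th2),z+0*th2]); c=proj(s,[[p[0],p[1],z]])[0]
        d,i=cKDTree(q).query(pts); return np.sign(np.linalg.norm(pts-c,axis=1)-np.linalg.norm(q[i]-c,axis=1))*d
    for z in(.152,.154,.156,.158):
        r=least_squares(f2,[.5,-.0567],args=(z,));print(z,r.x.round(4),np.sqrt((r.fun**2).mean()).round(3), "u-coord",(.41*r.x[0]+.91*r.x[1]).round(4))
    crop(tag,262,160,60,50,12,"s0e",pts)
E
```

```text
scene0 29 [72, 80, 88, 96, 104, 112, 120, 128, 136, 144, 152, 160, 168, 176, 184, 192, 200, 208, 216, 224, 232, 240, 248, 256, 264, 272, 280, 288, 296]
0.152 [ 0.499 -0.056] 0.538 u-coord 0.1536
0.154 [ 0.5018 -0.0572] 0.508 u-coord 0.1537
0.156 [ 0.5047 -0.0584] 0.48 u-coord 0.1538
0.158 [ 0.5076 -0.0596] 0.454 u-coord 0.1539
s1 31 [64, 72, 80, 88, 96, 104, 112, 120, 128, 136, 144, 152, 160, 168, 176, 184, 192, 200, 208, 216, 224, 232, 240, 248, 256, 264, 272, 280, 288, 296, 304]
0.152 [ 0.4993 -0.0563] 0.664 u-coord 0.1535
0.154 [ 0.5021 -0.0575] 0.636 u-coord 0.1536
0.156 [ 0.505  -0.0587] 0.61 u-coord 0.1536
0.158 [ 0.5079 -0.0599] 0.587 u-coord 0.1537
```

View pics/s0e.png

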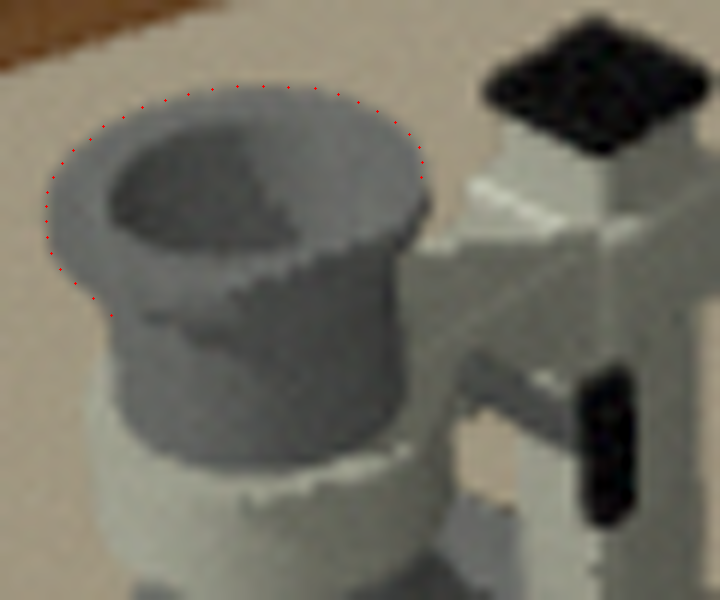

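>>> move_arm:
  moves:
    - [0, 0, 8, 0, 15]
    - [0, 0, 8, 0, 15]
    - [0, 0, 4, 0, 15]
    - [0, 0, 0, 0, 15]
    - [0, 0, 0, 0, 15]
    - [0, 0, 0, 0, 15]

```text
t: 7.57
position: [0.5002, -0.0562, 0.2782]
eef_rot: [-3.142, 0.002, -0.0]
force: [0.1, -0.1, -1.8]
finger_gap: 0.313
```

```bash
python3 - <<'E'
from look import *
s=read_state();print(s["position"],s["force"],s["moment"],s["finger_gap"]*87.8)
snap("scene","s7")
p=s["position"];z=p[2]-.112
c=load("s7");crop("s7",255,135,60,70,10,"s7c");crop("s7",255,135,60,70,10,"s7d",np.r_[proj(c,circ(p[0],p[1],z,.0195)),proj(c,circ(.5005,-.0565,.154,.0205)),proj(c,circ(.5005,-.0565,.154,.031))])
a=cv2.imread("pics/s7c.png")[:, :400];b=cv2.imread("pics/s7d.png")[:,:400];cv2.imwrite("pics/s7e.png",np.hstack([a,b])[:600])
E
```

```text
[ 0.50021767 -0.05615096  0.27821495] [ 0.12553307 -0.05251178 -1.771794  ] [ 0.00821585 -0.01008339 -0.00975599] 27.511940646869107
```

View pics/s7e.png

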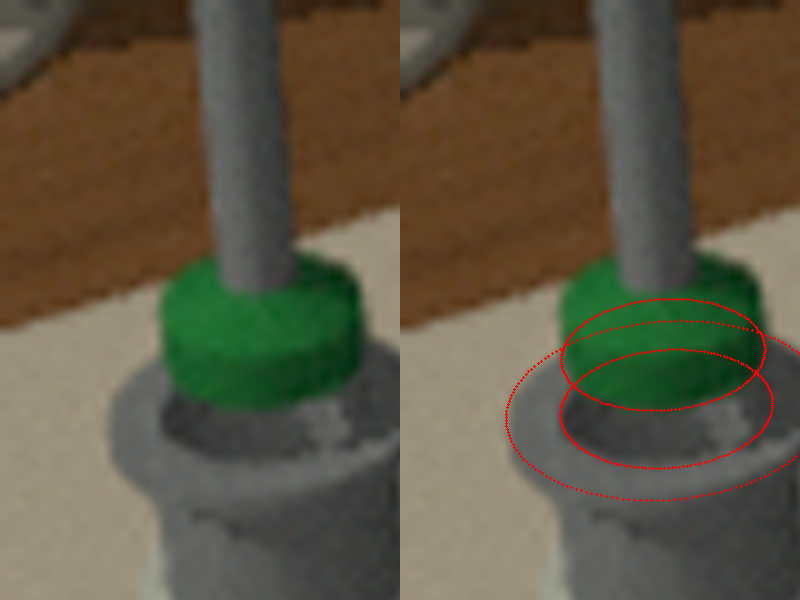

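>>> move_arm:
  moves:
    - [0, 0, 2, 0, 15]
    - [0, 0, 2, 0, 15]
    - [0, 0, 1, 0, 15]
    - [0, 0, 1, 0, 15]
    - [0, 0, 0.5, 0, 15]
    - [0, 0, 0.5, 0, 15]
    - [0, 0, 0, 0, 15]
    - [0, 0, 0, 0, 15]

```text
t: 8.28
position: [0.5002, -0.0561, 0.2712]
eef_rot: [3.142, -0.002, 0.0]
force: [0.9, 0.0, -2.9]
finger_gap: 0.317
```

```bash
cat > st.py <<'E'
from look import *
s=read_state();print("t",s["t"],"pos mm",(s["position"]*1000).round(2),"foot",(s["position"][2]*1000-112).round(2),"F",s["force"].round(2),"M",s["moment"].round(3),(s["finger_gap"]*87.8).round(2))
E
python3 st.py
```

```text
Traceback (most recent call last):
  File "st.py", line 2, in <module>
    s=read_state();print("t",s["t"],"pos mm",(s["position"]*1000).round(2),"foot",(s["position"][2]*1000-112).round(2),"F",s["force"].round(2),"M",s["moment"].round(3),(s["finger_gap"]*87.8).round(2))
                                                                                                                                                                        ^^^^^^^^^^^^^^^^^^^^^^^^^^^^
AttributeError: 'float' object has no attribute 'round'
```

```bash
sed -i 's/(s\["finger_gap"\]\*87.8).round(2)/round(s["finger_gap"]*87.8,2)/' st.py; python3 st.py
```

```text
t 8.2833 pos mm [500.22 -56.11 271.17] foot 159.17 F [ 0.86  0.03 -2.9 ] M [ 0.104 -0.059 -0.032] 27.79
```

>>> move_arm:
  moves:
    - [0, 0, 0.5, 0, 15]
    - [0, 0, 0.5, 0, 15]
    - [0, 0, 0.5, 0, 15]
    - [0, 0, 0, 0, 15]
    - [0, 0, 0, 0, 15]

```text
t: 8.7
position: [0.5002, -0.0561, 0.2696]
eef_rot: [-3.142, 0.002, 0.0]
force: [-0.3, 0.0, -1.5]
finger_gap: 0.309
```

```bash
python3 st.py
```

```text
t 8.7 pos mm [500.22 -56.11 269.59] foot 157.59 F [-0.25  0.05 -1.46] M [ 0.012  0.054 -0.048] 27.13
```

>>> move_arm:
  moves:
    - [0, 0, 0.5, 0, 15]
    - [0, 0, 0.5, 0, 15]
    - [0, 0, 0, 0, 15]
    - [0, 0, 0, 0, 15]

```text
t: 9.03
position: [0.5002, -0.0561, 0.2686]
eef_rot: [-3.142, 0.002, 0.0]
force: [0.3, 0.5, -2.2]
finger_gap: 0.314
```

```bash
python3 st.py
```

```text
t 9.0333 pos mm [500.22 -56.12 268.58] foot 156.58 F [ 0.32  0.46 -2.22] M [ 0.013  0.001 -0.004] 27.54
```

>>> move_arm:
  moves:
    - [0, 0, 0.5, 0, 15]
    - [0, 0, 0, 0, 15]
    - [0, 0, 0, 0, 15]

```text
t: 9.28
position: [0.5002, -0.0561, 0.2681]
eef_rot: [-3.142, 0.002, 0.0]
force: [-0.1, 1.1, -2.0]
finger_gap: 0.315
```

>>> move_arm:
  moves:
    - [0, 0, 0.5, 0, 15]
    - [0, 0, 0, 0, 15]
    - [0, 0, 0, 0, 15]

```text
t: 9.53
position: [0.5002, -0.0561, 0.2676]
eef_rot: [3.142, -0.002, -0.0]
force: [-0.6, -0.1, -2.8]
finger_gap: 0.316
```

>>> move_arm:
  moves:
    - [0, 0, 0.5, 0, 15]
    - [0, 0, 0, 0, 15]
    - [0, 0, 0, 0, 15]

```text
t: 9.78
position: [0.5002, -0.0561, 0.2671]
eef_rot: [3.142, -0.002, -0.0]
force: [-0.6, 0.1, -2.9]
finger_gap: 0.317
```

```bash
python3 st.py
```

```text
t 9.7833 pos mm [500.22 -56.12 267.1 ] foot 155.1 F [-0.63  0.07 -2.93] M [ 0.001  0.055 -0.008] 27.79
```

>>> move_arm:
  moves:
    - [0, 0, 0.5, 0, 15]
    - [0, 0, 0, 0, 15]
    - [0, 0, 0, 0, 15]

```text
t: 10.03
position: [0.5002, -0.0561, 0.2666]
eef_rot: [-3.142, 0.002, 0.0]
force: [-0.1, -0.4, -2.5]
finger_gap: 0.314
```

>>> move_arm:
  moves:
    - [0, 0, 0.5, 0, 15]
    - [0, 0, 0, 0, 15]
    - [0, 0, 0, 0, 15]

```text
t: 10.28
position: [0.5002, -0.0561, 0.2661]
eef_rot: [-3.142, 0.002, 0.0]
force: [-0.1, -0.2, -1.9]
finger_gap: 0.313
```

```bash
python3 st.py; python3 - <<'E'
from look import *
snap("scene","s8");crop("s8",255,135,60,60,10,"s8c")
E
```

```text
t 10.2833 pos mm [500.2  -56.12 266.08] foot 154.08 F [-0.08 -0.17 -1.94] M [ 0.068 -0.013  0.036] 27.45
```

View pics/s8c.png

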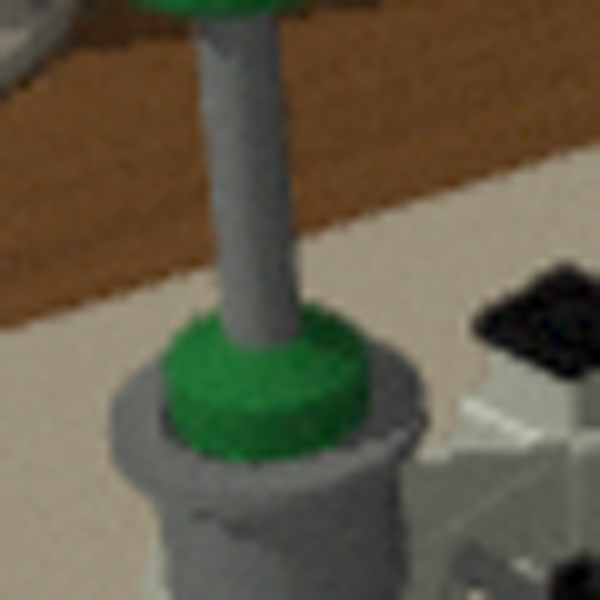

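>>> move_arm:
  moves:
    - [0, 0, 0.5, 0, 15]
    - [0, 0, 0, 0, 15]
    - [0, 0, 0, 0, 15]

```text
t: 10.58
position: [0.5002, -0.0561, 0.2656]
eef_rot: [-3.142, 0.002, 0.0]
force: [-1.3, -0.1, -1.7]
finger_gap: 0.317
```

>>> move_arm:
  moves:
    - [0, 0, 0.5, 0, 15]
    - [0, 0, 0, 0, 15]
    - [0, 0, 0, 0, 15]

```text
t: 10.83
position: [0.5002, -0.0561, 0.2651]
eef_rot: [-3.142, 0.002, 0.0]
force: [-0.4, 0.2, -1.7]
finger_gap: 0.314
```

```bash
python3 st.py
```

```text
t 10.8333 pos mm [500.2  -56.1  265.06] foot 153.06 F [-0.36  0.2  -1.69] M [ 0.094  0.038 -0.066] 27.59
```

>>> move_arm:
  moves:
    - [0, 0, 0.5, 0, 15]
    - [0, 0, 0, 0, 15]
    - [0, 0, 0, 0, 15]

```text
t: 11.08
position: [0.5002, -0.0561, 0.2646]
eef_rot: [-3.142, 0.002, 0.0]
force: [-0.1, -0.0, -2.5]
finger_gap: 0.319
```

```bash
python3 st.py
```

```text
t 11.0833 pos mm [500.22 -56.11 264.57] foot 152.57 F [-0.07 -0.03 -2.48] M [ 0.065 -0.012  0.041] 28.01
```

>>> move_arm:
  moves:
    - [0, 0, 0.5, 0, 15]
    - [0, 0, 0, 0, 15]
    - [0, 0, 0, 0, 15]

```text
t: 11.33
position: [0.5002, -0.0561, 0.2641]
eef_rot: [-3.142, 0.002, 0.0]
force: [0.3, -0.0, -2.3]
finger_gap: 0.314
```

>>> move_arm:
  moves:
    - [0, 0, 0.5, 0, 15]
    - [0, 0, 0, 0, 15]
    - [0, 0, 0, 0, 15]

```text
t: 11.58
position: [0.5002, -0.0561, 0.2636]
eef_rot: [-3.142, 0.002, 0.0]
force: [-1.7, 0.9, -2.8]
finger_gap: 0.311
```

>>> move_arm:
  moves:
    - [0, 0, 0.5, 0, 15]
    - [0, 0, 0, 0, 15]
    - [0, 0, 0, 0, 15]

```text
t: 11.83
position: [0.5002, -0.0561, 0.2631]
eef_rot: [-3.142, 0.002, 0.0]
force: [0.5, -0.6, -2.3]
finger_gap: 0.311
```

```bash
python3 st.py; python3 - <<'E'
from look import *
snap("scene","s9");crop("s9",255,135,60,60,10,"s9c")
E
```

```text
t 11.8333 pos mm [500.22 -56.1  263.11] foot 151.11 F [ 0.46 -0.62 -2.26] M [ 0.006  0.013 -0.003] 27.32
```

View pics/s9c.png

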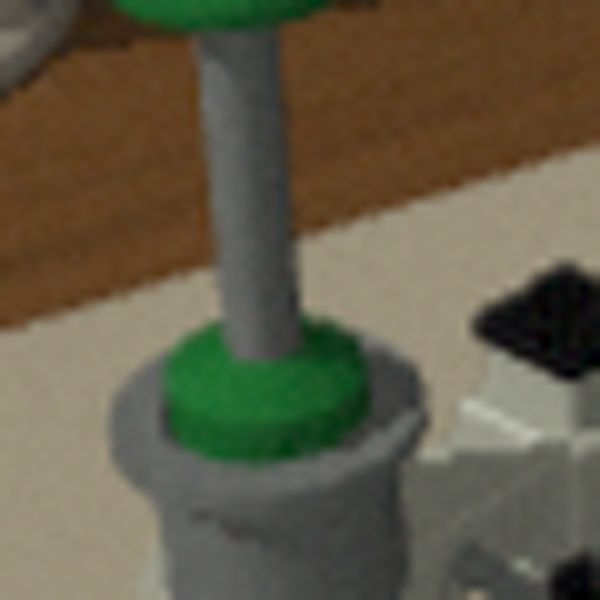

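```bash
python3 - <<'E'
from look import *
t=load("top0")
for z in(.108,.117,.126): print(z,onz(t,[320+241/12-.5,182+277/12-.5],z).round(4))
for z in (.154,.156):
  print(onz(t,[320+256.5/12-.5,182+271.5/12-.5],z).round(4),onz(t,[320+253/12-.5,182+273/12-.5],z).round(4))
E
```

```text
0.108 [ 0.5024 -0.0574  0.108 ]
0.117 [ 0.5016 -0.0568  0.117 ]
0.126 [ 0.5008 -0.0563  0.126 ]
[ 0.4994 -0.0574  0.154 ] [ 0.4991 -0.0568  0.154 ]
[ 0.4992 -0.0573  0.156 ] [ 0.4989 -0.0567  0.156 ]
```

>>> move_arm:
  moves:
    - [0, 0, 1, 0, 15]
    - [0.1, 0, 1, 0, 15]
    - [0, 0, 1, 0, 15]
    - [0.1, 0, 1, 0, 15]
    - [0, 0, 0, 0, 15]
    - [0, 0, 0, 0, 15]

```text
t: 12.38
position: [0.5004, -0.0561, 0.259]
eef_rot: [-3.142, 0.002, 0.0]
force: [-0.7, -0.7, -2.1]
finger_gap: 0.319
```

```bash
python3 st.py
```

```text
t 12.3833 pos mm [500.39 -56.09 258.99] foot 146.99 F [-0.75 -0.67 -2.15] M [ 0.025  0.017 -0.06 ] 27.99
```

>>> move_arm:
  moves:
    - [0, 0, 1, 0, 15]
    - [0.1, 0, 1, 0, 15]
    - [0, 0, 1, 0, 15]
    - [0.1, 0, 1, 0, 15]
    - [0, 0, 0, 0, 15]
    - [0, 0, 0, 0, 15]

```text
t: 12.88
position: [0.5006, -0.0561, 0.255]
eef_rot: [-3.142, 0.002, 0.0]
force: [1.0, -0.1, -2.6]
finger_gap: 0.314
```

```bash
python3 st.py
```

```text
t 12.8833 pos mm [500.61 -56.1  255.  ] foot 143.0 F [ 0.96 -0.1  -2.55] M [ 0.012  0.042 -0.019] 27.56
```

>>> move_arm:
  moves:
    - [0, 0, 1, 0, 15]
    - [0.1, 0, 1, 0, 15]
    - [0, 0, 1, 0, 15]
    - [0.1, 0, 1, 0, 15]
    - [0, 0, 0, 0, 15]
    - [0, 0, 0, 0, 15]

```text
t: 13.38
position: [0.5008, -0.0561, 0.251]
eef_rot: [-3.142, 0.002, 0.0]
force: [-0.2, 0.9, -1.7]
finger_gap: 0.314
```

```bash
python3 st.py
```

```text
t 13.3833 pos mm [500.79 -56.12 251.01] foot 139.01 F [-0.2   0.88 -1.71] M [-0.01   0.002  0.051] 27.58
```

>>> move_arm:
  moves:
    - [0, 0, 1, 0, 15]
    - [0.1, 0, 1, 0, 15]
    - [0, 0, 1, 0, 15]
    - [0.1, 0, 1, 0, 15]
    - [0, 0, 0, 0, 15]
    - [0, 0, 0, 0, 15]

```text
t: 13.88
position: [0.501, -0.0561, 0.247]
eef_rot: [-3.142, 0.002, 0.0]
force: [-1.0, -0.3, -2.8]
finger_gap: 0.316
```

```bash
python3 st.py
```

```text
t 13.8833 pos mm [500.99 -56.1  247.01] foot 135.01 F [-1.02 -0.32 -2.78] M [0.045 0.008 0.003] 27.76
```

>>> move_arm:
  moves:
    - [0, 0, 1, 0, 15]
    - [0.1, 0, 1, 0, 15]
    - [0, 0, 1, 0, 15]
    - [0.1, 0, 1, 0, 15]
    - [0, 0, 0, 0, 15]
    - [0, 0, 0, 0, 15]

```text
t: 14.38
position: [0.5012, -0.0561, 0.243]
eef_rot: [-3.142, 0.002, 0.0]
force: [-0.6, 0.6, -2.3]
finger_gap: 0.314
```

```bash
python3 st.py
```

```text
t 14.3833 pos mm [501.2  -56.12 243.02] foot 131.02 F [-0.61  0.58 -2.3 ] M [-0.017 -0.024 -0.064] 27.61
```

>>> move_arm:
  moves:
    - [0, 0, 1, 0, 15]
    - [0.1, 0, 1, 0, 15]
    - [0, 0, 1, 0, 15]
    - [0.1, 0, 0.5, 0, 15]
    - [0, 0, 0, 0, 15]
    - [0, 0, 0, 0, 15]

```text
t: 14.88
position: [0.5014, -0.0561, 0.2396]
eef_rot: [-3.142, 0.002, 0.0]
force: [0.1, -0.4, -2.0]
finger_gap: 0.316
```

```bash
python3 st.py
```

```text
t 14.8833 pos mm [501.42 -56.12 239.58] foot 127.58 F [ 0.13 -0.37 -1.96] M [ 0.061  0.032 -0.035] 27.72
```

>>> move_arm:
  moves:
    - [0, 0, 0.5, 0, 15]
    - [0.1, 0, 0.5, 0, 15]
    - [0, 0, 0.5, 0, 15]
    - [0, 0, 0.5, 0, 15]
    - [0, 0, 0, 0, 15]

```text
t: 15.3
position: [0.5016, -0.0561, 0.2381]
eef_rot: [3.142, -0.002, 0.001]
force: [0.7, -0.6, 0.4]
finger_gap: 0.312
```

>>> move_arm:
  moves:
    - [0, 0, 0.5, 0, 15]
    - [0.1, 0, 0.5, 0, 15]
    - [0, 0, 0.5, 0, 15]
    - [0, 0, 0.5, 0, 15]
    - [0, 0, 0, 0, 15]

```text
t: 15.72
position: [0.5017, -0.0561, 0.236]
eef_rot: [3.142, -0.002, 0.001]
force: [-0.1, 0.9, -0.2]
finger_gap: 0.313
```

```bash
python3 st.py
```

```text
t 15.7167 pos mm [501.72 -56.09 235.96] foot 123.96 F [-0.12  0.86 -0.22] M [0.192 0.052 0.047] 27.48
```

>>> move_arm:
  moves:
    - [0, 0, 0.5, 0, 15]
    - [0.1, 0, 0.5, 0, 15]
    - [0, 0, 0.5, 0, 15]
    - [0, 0, 0.5, 0, 15]
    - [0, 0, 0, 0, 15]

```text
t: 16.13
position: [0.5017, -0.0562, 0.2336]
eef_rot: [3.141, -0.002, -0.0]
force: [-0.2, 0.4, 0.7]
finger_gap: 0.317
```

```bash
python3 st.py
```

```text
t 16.1333 pos mm [501.72 -56.18 233.57] foot 121.57 F [-0.18  0.44  0.75] M [-0.009  0.059 -0.026] 27.82
```

```bash
python3 - <<'E'
from look import *
p=read_state()["position"];print(p)
c=snap("scene","s10")
crop("s10",240,90,90,110,6,"s10c",np.r_[proj(c,circ(p[0],p[1],p[2]-.015,.024)),proj(c,circ(p[0],p[1],p[2]-.009,.024))])
E
```

```text
[ 0.50171928 -0.05618024  0.23356864]
```

View pics/s10c.png

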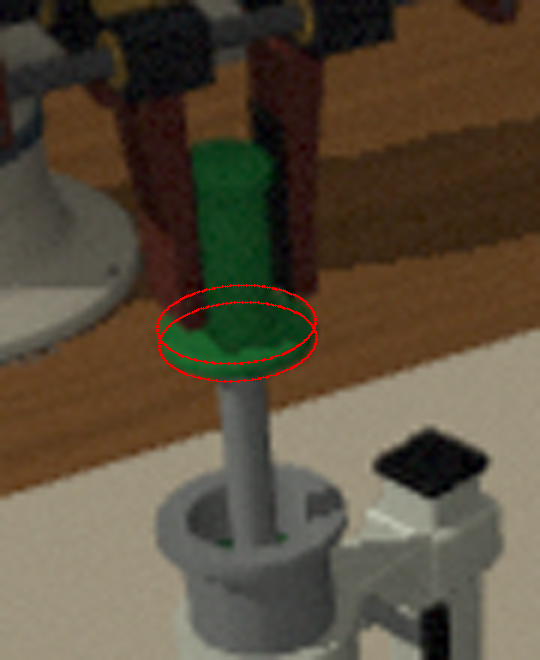

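>>> move_arm:
  moves:
    - [0, 0, 0.5, 0, 15]
    - [0.1, 0, 0.5, 0, 15]
    - [0, 0, 0.5, 0, 15]
    - [0, 0, 0.5, 0, 15]
    - [0, 0, 0.5, 0, 15]

```text
t: 16.6
position: [0.5017, -0.0561, 0.2308]
eef_rot: [3.142, -0.002, -0.001]
force: [-0.5, -0.4, 1.9]
finger_gap: 0.318
```

```bash
python3 st.py
```

```text
t 16.6 pos mm [501.73 -56.14 230.76] foot 118.76 F [-0.49 -0.39  1.91] M [-0.063  0.154 -0.006] 27.95
```

>>> move_arm:
  moves:
    - [0, 0, 0.5, 0, 15]
    - [0.1, 0, 0.5, 0, 15]
    - [0, 0, 0.5, 0, 15]
    - [0, 0, 0.5, 0, 15]
    - [0, 0, 0.5, 0, 15]

```text
t: 17.02
position: [0.5021, -0.0561, 0.2293]
eef_rot: [3.141, -0.002, 0.002]
force: [-1.0, -0.4, 4.8]
finger_gap: 0.315
```

```bash
python3 st.py
```

```text
t 17.0167 pos mm [502.11 -56.1  229.31] foot 117.31 F [-1.03 -0.42  4.79] M [-0.08   0.081 -0.025] 27.64
```

>>> move_arm:
  moves:
    - [0, 0, 0.5, 0, 15]
    - [0.1, 0, 0.5, 0, 15]
    - [0, 0, 0.5, 0, 15]
    - [0, 0, 0.5, 0, 15]
    - [0.1, 0, 0.5, 0, 15]
    - [0, 0, 0.5, 0, 15]
    - [0, 0, 0.5, 0, 15]
    - [0, 0, 0.5, 0, 15]

```text
t: 17.68
position: [0.502, -0.0561, 0.2241]
eef_rot: [-3.141, 0.002, 0.001]
force: [-1.3, 0.6, 3.1]
finger_gap: 0.314
```

```bash
python3 st.py
```

```text
t 17.6833 pos mm [502.04 -56.12 224.11] foot 112.11 F [-1.35  0.56  3.14] M [ 0.     0.135 -0.041] 27.56
```

>>> move_arm:
  moves:
    - [0, 0, 0.5, 0, 15]
    - [0.1, 0, 0.5, 0, 15]
    - [0, 0, 0.5, 0, 15]
    - [0, 0, 0.5, 0, 15]
    - [0.1, 0, 0.5, 0, 15]
    - [0, 0, 0.5, 0, 15]
    - [0, 0, 0.5, 0, 15]
    - [0, 0, 0.5, 0, 15]

```text
t: 18.35
position: [0.5023, -0.0561, 0.2203]
eef_rot: [-3.142, 0.002, 0.001]
force: [-1.2, -0.7, 1.2]
finger_gap: 0.316
```

```bash
python3 st.py
```

```text
t 18.35 pos mm [502.26 -56.12 220.35] foot 108.35 F [-1.15 -0.72  1.2 ] M [-0.07   0.079 -0.052] 27.73
```

>>> move_arm:
  moves:
    - [0, 0, 0.5, 0, 15]
    - [0, 0, 0.5, 0, 15]
    - [0, 0, 0.5, 0, 15]
    - [0, 0, 0.5, 0, 15]
    - [0, 0, 0.5, 0, 15]
    - [0, 0, 0.5, 0, 15]
    - [0, 0, 0.5, 0, 15]
    - [0, 0, 0.5, 0, 15]

```text
t: 19.02
position: [0.5024, -0.0561, 0.2167]
eef_rot: [3.142, -0.002, 0.0]
force: [-1.0, 0.2, 1.6]
finger_gap: 0.312
```

```bash
python3 st.py
```

```text
t 19.0167 pos mm [502.38 -56.1  216.69] foot 104.69 F [-1.01  0.21  1.62] M [-0.028  0.09   0.026] 27.43
```

>>> move_arm:
  moves:
    - [0, 0, 0.5, 0, 15]
    - [0.1, 0, 0.5, 0, 15]
    - [0, 0, 0.5, 0, 15]
    - [0, 0, 0.5, 0, 15]
    - [0, 0, 0.5, 0, 15]
    - [0, 0, 0.5, 0, 15]
    - [0, 0, 0.5, 0, 15]
    - [0, 0, 0.5, 0, 15]

```text
t: 19.68
position: [0.5025, -0.0561, 0.2127]
eef_rot: [-3.142, 0.002, -0.0]
force: [-1.5, 0.1, 4.3]
finger_gap: 0.31
```

```bash
python3 st.py;  python3 - <<'E'
from look import *
c=snap("scene","s11");crop("s11",235,110,100,160,4.5,"s11c") if 0 else crop("s11",235,110,110,150,4,"s11c")
E
```

```text
t 19.6833 pos mm [502.46 -56.11 212.74] foot 100.74 F [-1.48  0.07  4.31] M [ 0.094  0.06  -0.034] 27.23
```

View pics/s11c.png

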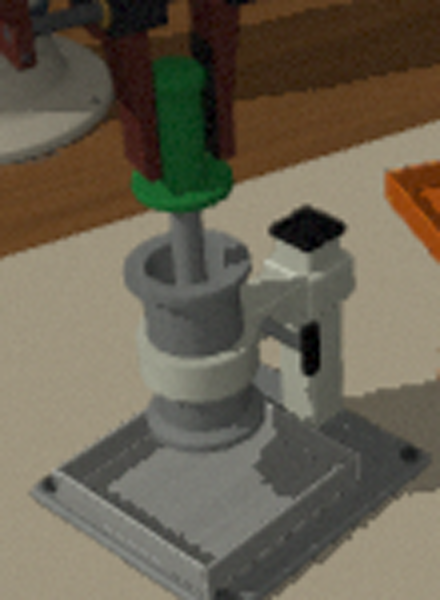

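>>> move_arm:
  moves:
    - [0, 0, 0.5, 0, 15]
    - [0.1, 0, 0.5, 0, 15]
    - [0, 0, 0.5, 0, 15]
    - [0, 0, 0.5, 0, 15]
    - [0, 0, 0.5, 0, 15]
    - [0, 0, 0.5, 0, 15]
    - [0, 0, 0.5, 0, 15]
    - [0, 0, 0.5, 0, 15]

```text
t: 20.4
position: [0.5024, -0.056, 0.2084]
eef_rot: [-3.141, 0.002, 0.001]
force: [-1.8, 0.8, 3.8]
finger_gap: 0.316
```

>>> move_arm:
  moves:
    - [0, 0, 0.5, 0, 15]
    - [0.1, 0, 0.5, 0, 15]
    - [0, 0, 0.5, 0, 15]
    - [0, 0, 0.5, 0, 15]
    - [0, 0, 0.5, 0, 15]
    - [0, 0, 0.5, 0, 15]
    - [0, 0, 0.5, 0, 15]
    - [0, 0, 0.5, 0, 15]

```text
t: 21.07
position: [0.5026, -0.0561, 0.2043]
eef_rot: [-3.142, 0.002, 0.001]
force: [0.1, 0.1, 0.9]
finger_gap: 0.315
```

```bash
python3 st.py
```

```text
t 21.0667 pos mm [502.58 -56.11 204.32] foot 92.32 F [0.13 0.14 0.88] M [0.081 0.045 0.048] 27.65
```

>>> move_arm:
  moves:
    - [0, 0, 0.5, 0, 15]
    - [0.1, 0, 0.5, 0, 15]
    - [0, 0, 0.5, 0, 15]
    - [0, 0, 0.5, 0, 15]
    - [0, 0, 0.5, 0, 15]
    - [0, 0, 0.5, 0, 15]
    - [0, 0, 0.5, 0, 15]
    - [0, 0, 0.5, 0, 15]

```text
t: 21.73
position: [0.5029, -0.0561, 0.2011]
eef_rot: [3.141, -0.002, 0.001]
force: [0.6, -0.1, 2.2]
finger_gap: 0.315
```

```bash
python3 st.py
```

```text
t 21.7333 pos mm [502.9  -56.15 201.07] foot 89.07 F [ 0.64 -0.1   2.19] M [ 0.032  0.07  -0.069] 27.68
```

>>> move_arm:
  moves:
    - [0, 0, 0.5, 0, 15]
    - [0.1, 0, 0.5, 0, 15]
    - [0, 0, 0.5, 0, 15]
    - [0, 0, 0.5, 0, 15]
    - [0.1, 0, 0.5, 0, 15]
    - [0, 0, 0.5, 0, 15]
    - [0, 0, 0.5, 0, 15]
    - [0, 0, 0.5, 0, 15]

```text
t: 22.4
position: [0.5028, -0.0561, 0.1963]
eef_rot: [-3.142, 0.002, 0.001]
force: [-0.4, 1.3, -1.9]
finger_gap: 0.314
```

>>> move_arm:
  moves:
    - [0, 0, 0.5, 0, 15]
    - [0.1, 0, 0.5, 0, 15]
    - [0, 0, 0.5, 0, 15]
    - [0, 0, 0.5, 0, 15]
    - [0.1, 0, 0.5, 0, 15]
    - [0, 0, 0.5, 0, 15]
    - [0, 0, 0.5, 0, 15]
    - [0, 0, 0.5, 0, 15]

```text
t: 23.07
position: [0.5031, -0.0561, 0.1923]
eef_rot: [-3.142, 0.002, 0.001]
force: [-0.2, 0.7, -2.1]
finger_gap: 0.316
```

```bash
python3 st.py;  python3 - <<'E'
from look import *
c=snap("scene","s12");crop("s12",235,130,110,140,4,"s12c")
E
```

```text
t 23.0667 pos mm [503.06 -56.1  192.25] foot 80.25 F [-0.16  0.66 -2.1 ] M [0.173 0.009 0.032] 27.75
```

View pics/s12c.png

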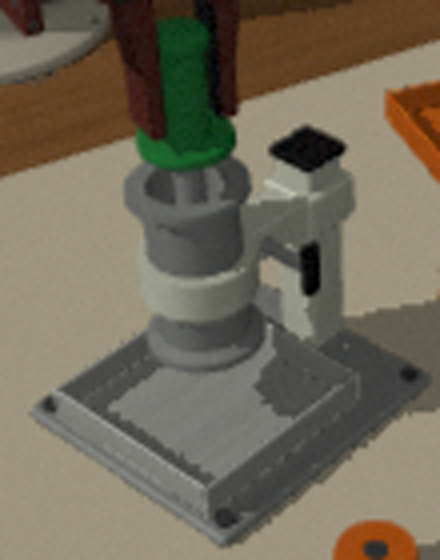

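```bash
python3 - <<'E'
from look import *
c=load("s12")
crop("s12",250,180,80,80,7,"s12d",np.r_[proj(c,circ(.503,-.056,.011,.0195)),proj(c,circ(.503,-.056,.039,.0195)),proj(c,circ(.5035,-.056,.06,.031))])
E
```

```text
(no output)
```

View pics/s12d.png

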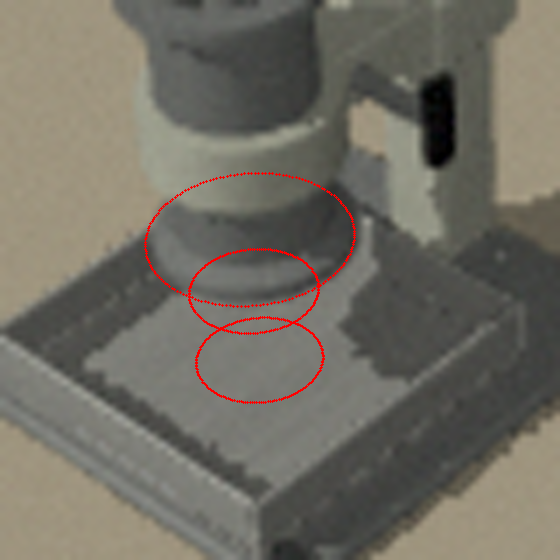

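```bash
python3 - <<'E'
from look import *
snap("top","t12"); snap("scene","s13"); crop("s13",250,130,80,110,5,"s13d")
E
```

```text
(no output)
```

View pics/s13.png

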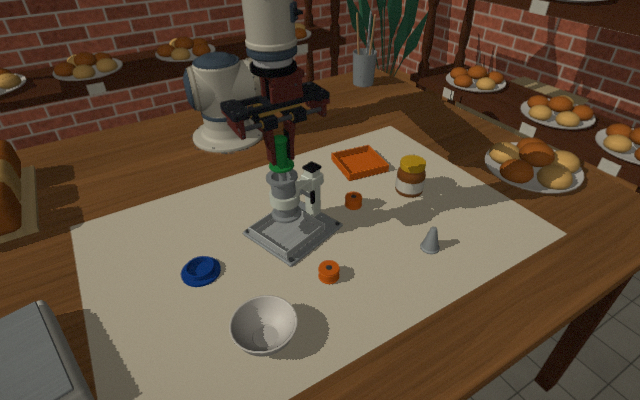

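View pics/t12.png

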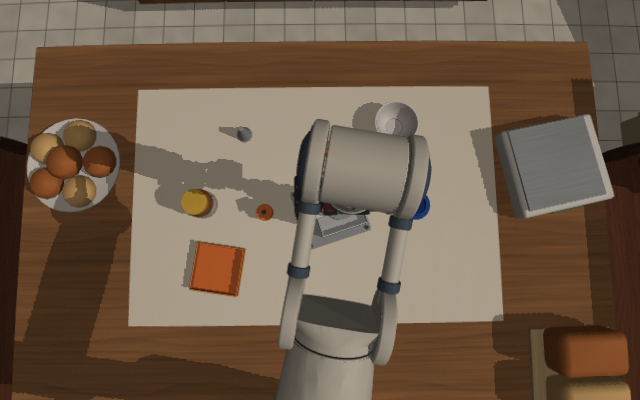

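View pics/s13d.png

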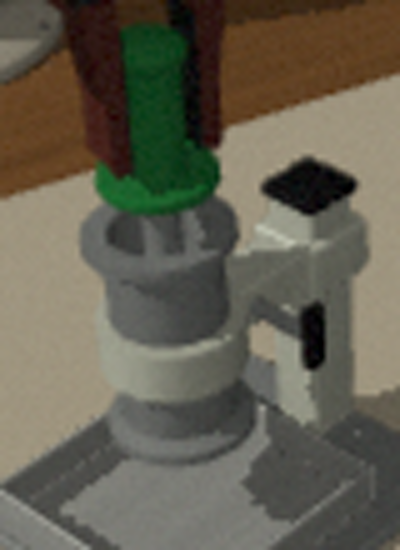

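>>> move_arm:
  moves:
    - [0, 0, 0.5, 0, 15]
    - [0.1, 0, 0.5, 0, 15]
    - [0, 0, 0.5, 0, 15]
    - [0, 0, 0.5, 0, 15]
    - [0.1, 0, 0.5, 0, 15]
    - [0, 0, 0.5, 0, 15]
    - [0, 0, 0.5, 0, 15]
    - [0, 0, 0.5, 0, 15]

```text
t: 23.88
position: [0.5034, -0.0561, 0.1887]
eef_rot: [-3.142, 0.002, -0.0]
force: [0.5, 0.8, -0.8]
finger_gap: 0.315
```

```bash
python3 st.py
```

```text
t 23.8833 pos mm [503.35 -56.08 188.67] foot 76.67 F [ 0.47  0.8  -0.77] M [ 0.28   0.046 -0.039] 27.64
```

>>> move_arm:
  moves:
    - [0, 0, 0.5, 0, 15]
    - [0.1, 0, 0.5, 0, 15]
    - [0, 0, 0.5, 0, 15]
    - [0, 0, 0.5, 0, 15]
    - [0.1, 0, 0.5, 0, 15]
    - [0, 0, 0.5, 0, 15]
    - [0, 0, 0.5, 0, 15]
    - [0, 0, 0.5, 0, 15]

```text
t: 24.55
position: [0.5035, -0.0561, 0.1845]
eef_rot: [-3.142, 0.002, 0.0]
force: [0.0, 0.2, -0.5]
finger_gap: 0.312
```

```bash
python3 st.py;  python3 - <<'E'
from look import *
c=snap("scene","s14");crop("s14",235,160,110,110,5,"s14c")
E
```

```text
t 24.55 pos mm [503.52 -56.08 184.55] foot 72.55 F [ 0.01  0.25 -0.46] M [0.279 0.034 0.017] 27.37
```

View pics/s14c.png

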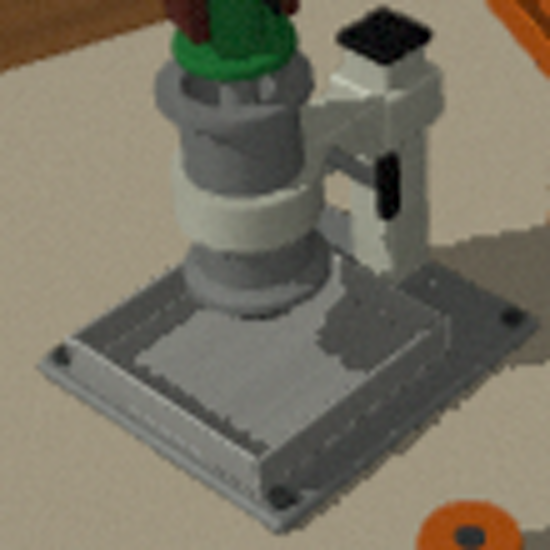

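```bash
python3 - <<'E'
from look import *
for a in("scene0","s12","s14"): crop(a,262,195,50,45,8,"z"+a)
cv2.imwrite("pics/zz.png",np.hstack([cv2.imread(f"pics/z{a}.png")[:,:266] if 0 else cv2.resize(cv2.imread(f"pics/z{a}.png"),None,fx=.66,fy=.66) for a in("scene0","s12","s14")]))
E
```

```text
(no output)
```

View pics/zz.png

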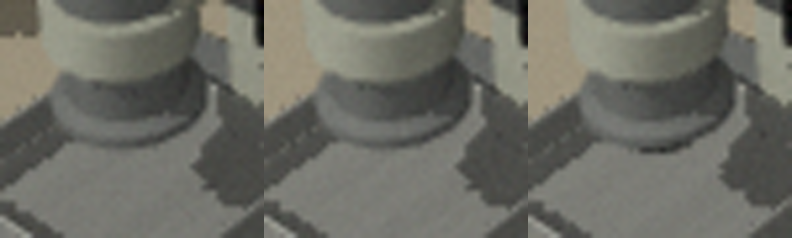

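>>> move_arm:
  moves:
    - [0, -0.1, 0.5, 0, 15]
    - [0.1, -0.1, 0.5, 0, 15]
    - [0, 0, 0.5, 0, 15]
    - [0, 0, 0.5, 0, 15]
    - [0, 0, 0.5, 0, 15]
    - [0, 0, 0.5, 0, 15]

```text
t: 25.1
position: [0.5036, -0.0559, 0.1816]
eef_rot: [3.142, -0.002, 0.0]
force: [0.2, 0.5, -1.3]
finger_gap: 0.319
```

```bash
python3 st.py
```

```text
t 25.1 pos mm [503.63 -55.94 181.58] foot 69.58 F [ 0.23  0.5  -1.27] M [0.193 0.022 0.058] 28.04
```

>>> move_arm:
  moves:
    - [0, -0.1, 0.5, 0, 15]
    - [0.1, 0, 0.5, 0, 15]
    - [0, 0, 0.5, 0, 15]
    - [0, 0, 0.5, 0, 15]
    - [0, 0, 0.5, 0, 15]
    - [0, 0, 0.5, 0, 15]

```text
t: 25.6
position: [0.5037, -0.0558, 0.1786]
eef_rot: [-3.142, 0.002, 0.0]
force: [-0.3, 0.5, -0.1]
finger_gap: 0.315
```

```bash
python3 st.py;  python3 - <<'E'
from look import *
c=snap("scene","s15");crop("s15",235,150,110,110,5,"s15c")
E
```

```text
t 25.6 pos mm [503.72 -55.78 178.58] foot 66.58 F [-0.3   0.5  -0.12] M [0.167 0.041 0.042] 27.64
```

View pics/s15c.png

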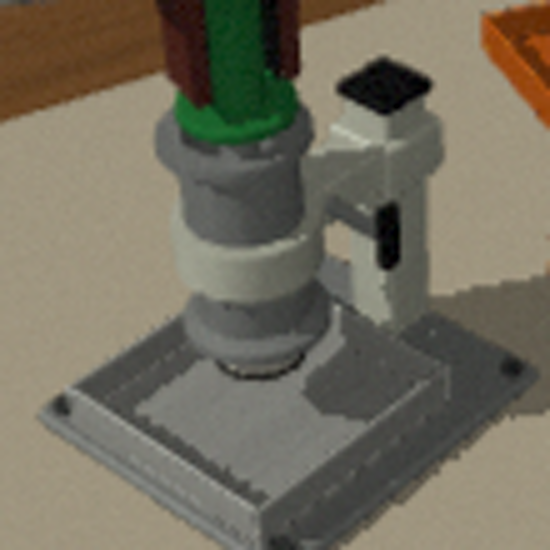

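>>> move_arm:
  moves:
    - [0, -0.1, 0.5, 0, 15]
    - [0.1, 0, 0.5, 0, 15]
    - [0, 0, 0.5, 0, 15]
    - [0, 0, 0.5, 0, 15]
    - [0, 0, 0.5, 0, 15]

```text
t: 26.07
position: [0.5038, -0.0557, 0.1761]
eef_rot: [-3.142, 0.002, 0.0]
force: [0.7, -0.1, -1.7]
finger_gap: 0.315
```

```bash
python3 st.py;  python3 - <<'E'
from look import *
c=snap("scene","s16");crop("s16",235,150,110,110,5,"s16c")
E
```

```text
t 26.0667 pos mm [503.82 -55.69 176.08] foot 64.08 F [ 0.7  -0.12 -1.74] M [ 0.165 -0.005  0.045] 27.67
```

View pics/s16c.png

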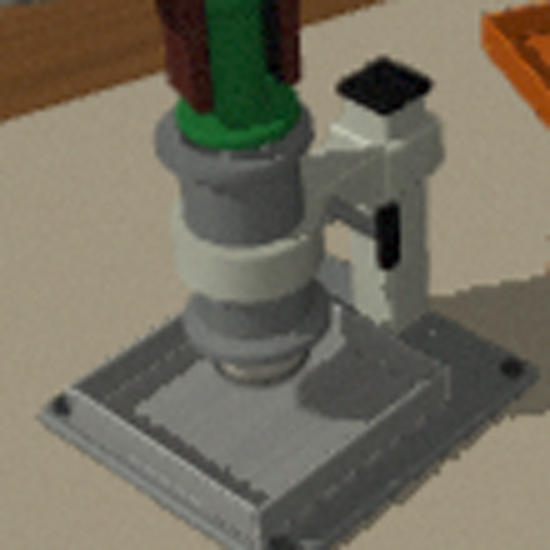

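>>> move_arm:
  moves:
    - [0, 0, 0.5, 0, 15]
    - [0.1, 0, 0.5, 0, 15]
    - [0, 0, 0.5, 0, 15]
    - [0, 0, 0, 0, 15]

```text
t: 26.45
position: [0.5039, -0.0557, 0.1744]
eef_rot: [-3.142, 0.002, 0.0]
force: [0.5, 1.3, -2.0]
finger_gap: 0.316
```

```bash
python3 st.py;  python3 - <<'E'
from look import *
c=snap("scene","s17");crop("s17",235,150,110,110,5,"s17c")
E
```

```text
t 26.45 pos mm [503.88 -55.7  174.45] foot 62.45 F [ 0.49  1.3  -1.98] M [ 0.235 -0.012  0.004] 27.73
```

View pics/s17c.png

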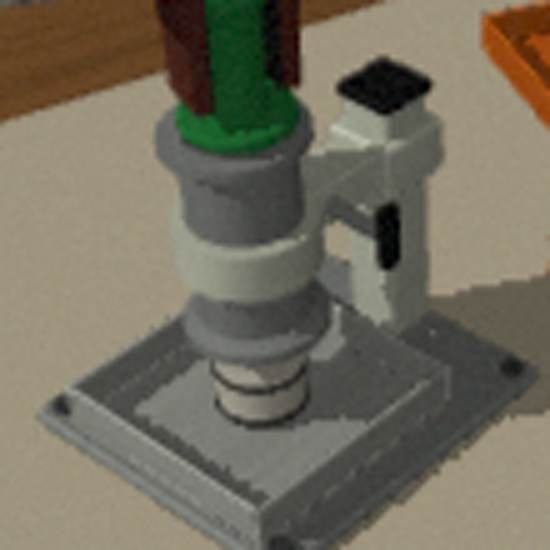

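The piston has dropped and stands in the pan, with both rings visible at about (262,385) and (262,420). Next I'll draw the pusher back out along the leaning bore.

>>> move_arm:
  moves:
    - [0, 0, -1, 0, 15]
    - [0, 0, -1, 0, 15]
    - [-0.1, 0, -2, 0, 15]
    - [-0.1, 0, -2, 0, 15]
    - [-0.1, 0.1, -2, 0, 15]
    - [-0.1, 0, -2, 0, 15]
    - [-0.1, 0.1, -2, 0, 15]
    - [-0.1, 0.1, -2, 0, 15]
    - [-0.1, 0, -2, 0, 15]

```text
t: 27.25
position: [0.5032, -0.056, 0.1909]
eef_rot: [-3.142, 0.002, -0.0]
force: [1.3, -0.3, -3.0]
finger_gap: 0.319
```

```bash
python3 st.py
```

```text
t 27.25 pos mm [503.24 -56.01 190.89] foot 78.89 F [ 1.27 -0.3  -2.98] M [ 0.168  0.027 -0.005] 28.03
```

>>> move_arm:
  moves:
    - [-0.1, 0, -2, 0, 15]
    - [-0.1, 0, -2, 0, 15]
    - [-0.1, 0, -2, 0, 15]
    - [0, 0, -2, 0, 15]
    - [-0.1, 0, -2, 0, 15]
    - [-0.1, 0, -2, 0, 15]
    - [-0.1, 0, -2, 0, 15]
    - [-0.1, 0, -2, 0, 15]
    - [0, 0, -2, 0, 15]
    - [-0.1, 0, -2, 0, 15]

```text
t: 28.08
position: [0.5025, -0.056, 0.2109]
eef_rot: [3.142, -0.002, 0.0]
force: [-0.6, -0.6, -2.7]
finger_gap: 0.313
```

```bash
python3 st.py
```

```text
t 28.0833 pos mm [502.45 -56.02 210.86] foot 98.86 F [-0.56 -0.65 -2.74] M [ 0.032 -0.017 -0.001] 27.52
```

>>> move_arm:
  moves:
    - [-0.1, 0, -2, 0, 15]
    - [-0.1, 0, -2, 0, 15]
    - [-0.1, 0, -2, 0, 15]
    - [0, 0, -2, 0, 15]
    - [-0.1, 0, -2, 0, 15]
    - [-0.1, 0, -2, 0, 15]
    - [-0.1, 0, -2, 0, 15]
    - [-0.1, 0, -2, 0, 15]
    - [-0.1, 0, -2, 0, 15]
    - [-0.1, 0, -2, 0, 15]

```text
t: 28.92
position: [0.5015, -0.056, 0.2308]
eef_rot: [-3.142, 0.002, -0.0]
force: [-0.6, 0.7, -3.8]
finger_gap: 0.314
```

```bash
python3 st.py
```

```text
t 28.9167 pos mm [501.51 -56.03 230.84] foot 118.84 F [-0.59  0.73 -3.79] M [ 0.063  0.033 -0.063] 27.6
```

>>> move_arm:
  moves:
    - [-0.1, 0, -2, 0, 15]
    - [-0.1, 0, -2, 0, 15]
    - [-0.1, 0, -2, 0, 15]
    - [-0.1, 0, -2, 0, 15]
    - [-0.1, 0, -2, 0, 15]
    - [-0.1, 0, -2, 0, 15]
    - [-0.1, 0, -2, 0, 15]
    - [-0.1, 0, -2, 0, 15]
    - [-0.1, 0, -2, 0, 15]
    - [-0.1, 0, -2, 0, 15]

```text
t: 29.75
position: [0.5005, -0.056, 0.2508]
eef_rot: [-3.142, 0.002, 0.0]
force: [-0.9, -0.4, -2.4]
finger_gap: 0.314
```

```bash
python3 st.py
```

```text
t 29.75 pos mm [500.51 -56.02 250.83] foot 138.83 F [-0.91 -0.36 -2.44] M [ 0.01  -0.025 -0.023] 27.58
```

>>> move_arm:
  moves:
    - [-0.1, 0, -2, 0, 15]
    - [-0.1, 0, -2, 0, 15]
    - [-0.1, 0, -2, 0, 15]
    - [-0.1, 0, -2, 0, 15]
    - [-0.1, 0, -2, 0, 15]
    - [0, 0, -2, 0, 15]
    - [0, 0, -2, 0, 15]
    - [0, 0, -2, 0, 15]
    - [0, 0, -2, 0, 15]
    - [0, 0, -2, 0, 15]

```text
t: 30.58
position: [0.5, -0.056, 0.2708]
eef_rot: [-3.142, 0.002, 0.0]
force: [0.5, -0.1, -2.3]
finger_gap: 0.314
```

```bash
python3 st.py
```

```text
t 30.5833 pos mm [500.01 -56.01 270.85] foot 158.85 F [ 0.55 -0.07 -2.27] M [ 0.026  0.034 -0.042] 27.55
```

>>> move_arm:
  moves:
    - [0, 0, -10, 0, 15]
    - [0, 0, -12, 0, 15]
    - [0, 0, -6, 0, 15]
    - [0, 10, 0, 0, 15]
    - [0, 20, 0, 0, 15]
    - [0, 20, 0, 0, 15]
    - [0, 20, 0, 0, 15]
    - [2, 20, 0, 0, 15]
    - [2, 20, 0, 0, 15]
    - [2, 20, 0, 0, 15]

```text
t: 31.42
position: [0.5056, -0.1877, 0.2982]
eef_rot: [3.142, -0.003, -0.001]
force: [-0.0, -0.4, -2.3]
finger_gap: 0.315
```

>>> move_arm:
  moves:
    - [2, 20, 0, 0, 15]
    - [2, 20, 0, 0, 15]
    - [0, 15, 0, 0, 15]
    - [0, 9.5, 0, 0, 15]
    - [0, 0, 20, 0, 15]
    - [0, 0, 25, 0, 15]
    - [0, 0, 25, 0, 15]
    - [0, 0, 25, 0, 15]
    - [0, 0, 15, 0, 15]
    - [0, 0, 0, 0, 15]

```text
t: 32.25
position: [0.5081, -0.2496, 0.1838]
eef_rot: [-3.138, 0.002, 0.01]
force: [-0.8, 0.5, -2.9]
finger_gap: 0.314
```

```bash
python3 st.py;  python3 - <<'E'
from look import *
c=snap("scene","s18");p=read_state()["position"]
crop("s18",165,170,80,120,6,"s18c")
crop("s18",165,170,80,120,6,"s18e",np.r_[proj(c,circ(p[0],p[1],p[2]-.112,.0195)),proj(c,circ(.5105,-.2504,.018,.024)),proj(c,circ(.5105,-.2504,.0,.038))])
cv2.imwrite("pics/s18d.png",np.hstack([cv2.imread("pics/s18c.png"),cv2.imread("pics/s18e.png")])[200:,:][:600,:800])
E
```

```text
t 32.25 pos mm [ 508.12 -249.6   183.79] foot 71.79 F [-0.76  0.46 -2.94] M [0.039 0.025 0.019] 27.54
```

View pics/s18e.png

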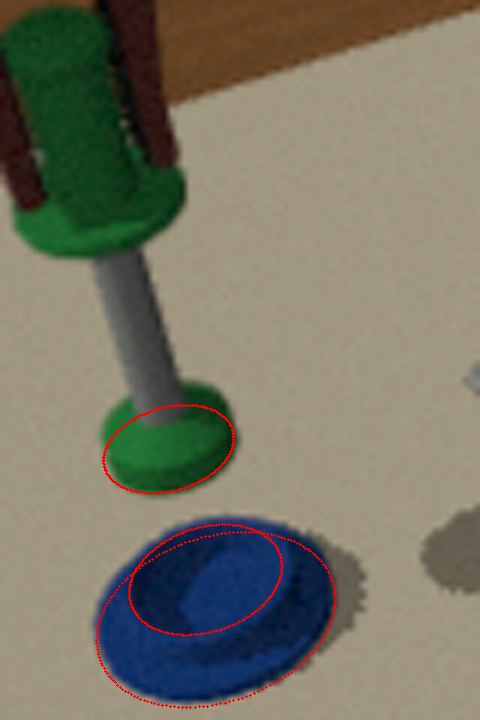

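>>> move_arm:
  moves:
    - [1, -0.3, 15, 0, 15]
    - [0.5, 0, 15, 0, 15]
    - [0, 0, 10, 0, 15]
    - [0, 0, 5, 0, 15]
    - [0, 0, 0, 0, 15]
    - [0, 0, 0, 0, 15]

```text
t: 32.8
position: [0.5115, -0.2504, 0.1445]
eef_rot: [3.141, -0.002, 0.001]
force: [0.2, 0.1, -1.9]
finger_gap: 0.317
```

```bash
python3 st.py;  python3 - <<'E'
from look import *
c=snap("scene","s19");crop("s19",175,220,60,70,10,"s19c")
print(read_state()["eef_rot"])
E
```

```text
t 32.8 pos mm [ 511.48 -250.36  144.54] foot 32.54 F [ 0.25  0.05 -1.86] M [ 0.07   0.042 -0.003] 27.79
[ 3.14073911e+00 -2.08613886e-03  2.36331608e-03]
```

View pics/s19c.png

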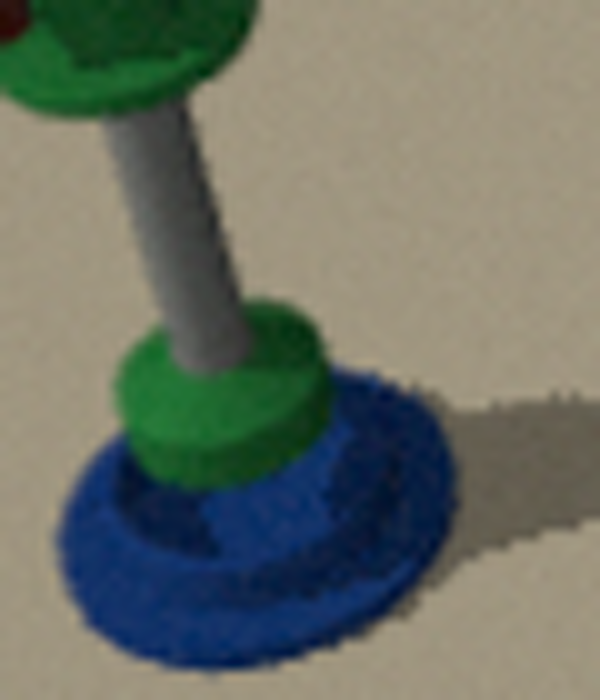

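Settled at (511.5, −250.4). I'll go back to the pick-up spot (510, −249.3) and set it down slowly.

>>> move_arm:
  moves:
    - [-1.3, -1, 5, 0, 15]
    - [0, 0, 5, 0, 15]
    - [0, 0, 4, 0, 15]
    - [0, 0, 2, 0, 15]
    - [0, 0, 0, 0, 15]
    - [0, 0, 0, 0, 15]

```text
t: 33.35
position: [0.5099, -0.2492, 0.1273]
eef_rot: [-3.141, 0.002, 0.001]
force: [0.0, -0.9, -2.1]
finger_gap: 0.314
```

```bash
python3 st.py;  python3 - <<'E'
from look import *
c=snap("scene","s20");crop("s20",175,210,60,70,10,"s20c")
E
```

```text
t 33.35 pos mm [ 509.85 -249.16  127.34] foot 15.34 F [ 0.04 -0.9  -2.09] M [0.013 0.002 0.011] 27.6
```

View pics/s20c.png

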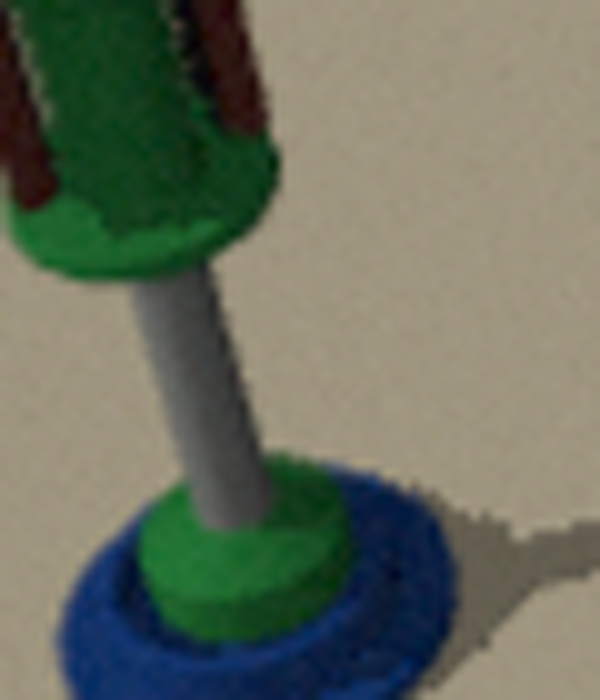

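>>> move_arm:
  moves:
    - [0, 0, 2, 0, 15]
    - [0, 0, 2, 0, 15]
    - [0, 0, 2, 0, 15]
    - [0, 0, 1.5, 0, 15]
    - [0, 0, 1, 0, 15]
    - [0, 0, 0, 0, 15]
    - [0, 0, 0, 0, 15]

```text
t: 33.98
position: [0.51, -0.2492, 0.1191]
eef_rot: [-3.141, 0.002, 0.0]
force: [-0.6, -0.1, -2.8]
finger_gap: 0.31
```

```bash
python3 st.py
```

```text
t 33.9833 pos mm [ 509.96 -249.19  119.06] foot 7.06 F [-0.64 -0.14 -2.8 ] M [ 0.001 -0.005 -0.003] 27.25
```

>>> move_arm:
  moves:
    - [0, 0, 0.5, 0, 15]
    - [0, 0, 0.4, 0, 15]
    - [0, 0, 0, 0, 15]
    - [0, 0, 0, 0, 15]

```text
t: 34.32
position: [0.51, -0.2492, 0.1182]
eef_rot: [-3.142, 0.002, -0.0]
force: [-0.0, 0.3, -2.0]
finger_gap: 0.316
```

```bash
python3 st.py
```

```text
t 34.3167 pos mm [ 509.98 -249.21  118.24] foot 6.24 F [-0.    0.34 -1.96] M [ 0.042  0.042 -0.026] 27.78
```

>>> move_arm:
  moves:
    - [0, 0, 0.3, 0, 15]
    - [0, 0, 0, 0, 15]
    - [0, 0, 0, 0, 15]

```text
t: 34.57
position: [0.51, -0.2492, 0.1181]
eef_rot: [3.141, -0.002, 0.0]
force: [0.1, 0.6, -1.2]
finger_gap: 0.32
```

```bash
python3 st.py
```

```text
t 34.5667 pos mm [ 510.03 -249.24  118.11] foot 6.11 F [ 0.13  0.56 -1.21] M [0.064 0.019 0.004] 28.09
```

>>> move_arm:
  moves:
    - [0, 0, 0, 0, 27]
    - [0, 0, 0, 0, 28]
    - [0, 0, 0, 0, 29]
    - [0, 0, 0, 0, 31]
    - [0, 0, 0, 0, 35]
    - [0, 0, 0, 0, 45]
    - [0, 0, 0, 0, 60]
    - [0, 0, 0, 0, 80]
    - [0, 0, 0, 0, 80]
    - [0, 0, 0, 0, 80]

```text
t: 35.4
position: [0.51, -0.2492, 0.118]
eef_rot: [3.142, -0.002, 0.0]
force: [0.7, 0.0, -0.3]
finger_gap: 0.741
```

>>> move_arm:
  moves:
    - [0, 0, 0, 0, 80]
    - [0, 0, 0, 0, 80]
    - [0, 0, 0, 0, 80]
    - [0, 0, 0, 0, 80]
    - [0, 0, 0, 0, 80]
    - [0, 0, 0, 0, 80]
    - [0, 0, 0, 0, 80]
    - [0, 0, 0, 0, 80]

```text
t: 36.07
position: [0.51, -0.2492, 0.1179]
eef_rot: [-3.142, 0.002, 0.0]
force: [0.3, 0.3, -0.3]
finger_gap: 0.916
```

```bash
python3 st.py;  python3 - <<'E'
from look import *
c=snap("scene","s21");crop("s21",130,130,160,160,4,"s21c")
E
```

```text
t 36.0667 pos mm [ 509.97 -249.2   117.93] foot 5.93 F [ 0.27  0.27 -0.3 ] M [0.01  0.028 0.012] 80.4
```

View pics/s21c.png

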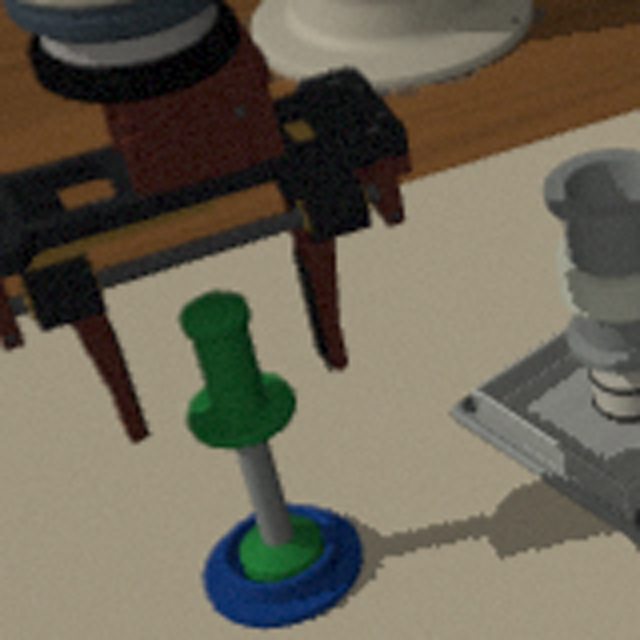

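The pusher stands upright in its rest and both fingers are clear of it. I'll raise the arm, move it aside and make a final check.

>>> move_arm:
  moves:
    - [0, 0, -8, 0, 80]
    - [0, 0, -15, 0, 80]
    - [0, 0, -20, 0, 80]
    - [0, 0, -25, 0, 80]
    - [0, 0, -25, 0, 80]
    - [0, 0, -20, 0, 80]
    - [-20, 20, 0, 0, 80]
    - [-25, 25, 0, 0, 80]
    - [-25, 25, 0, 0, 80]
    - [-25, 25, 0, 0, 80]

```text
t: 36.95
position: [0.414, -0.3448, 0.2319]
eef_rot: [3.141, -0.0, 0.001]
force: [0.3, -1.1, 0.6]
finger_gap: 0.91
```

>>> move_arm:
  moves:
    - [-25, 25, 0, 0, 80]
    - [-25, 25, 0, 0, 80]
    - [-15, 25, 0, 0, 80]
    - [0, 25, 0, 0, 80]
    - [0, 20, 0, 0, 80]
    - [0, 0, 0, 0, 80]
    - [0, 0, 0, 0, 80]

```text
t: 37.53
position: [0.3493, -0.4645, 0.2308]
eef_rot: [-3.141, 0.004, 0.001]
force: [-0.2, 0.3, 0.1]
finger_gap: 0.913
```

```bash
python3 st.py;  python3 - <<'E'
from look import *
c=snap("scene","s22");snap("top","t22")
for n,a,b in(("s","scene0","s22"),("t","top0","t22")):
    d=cv2.absdiff(load(a)["frame"],load(b)["frame"]).max(2); print(n,[(r,c2) for r,c2 in []])
    cv2.imwrite(f"pics/d{n}.png",d*3)
crop("t22",280,160,170,100,4,"t22c")
E
```

```text
t 37.5333 pos mm [ 349.32 -464.46  230.84] foot 118.84 F [-0.2   0.28  0.07] M [ 0.032 -0.021  0.025] 80.16
s []
t []
```

View pics/s22.png

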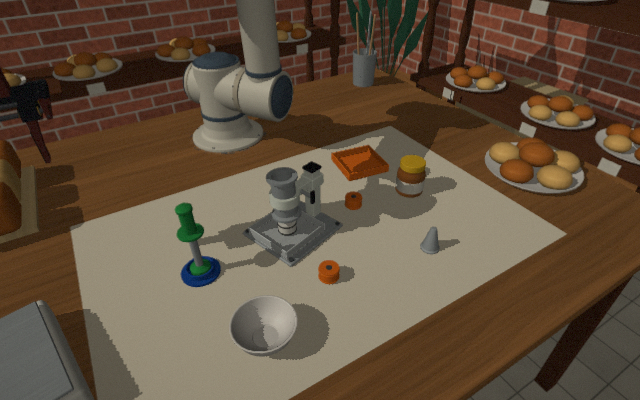

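View pics/t22c.png

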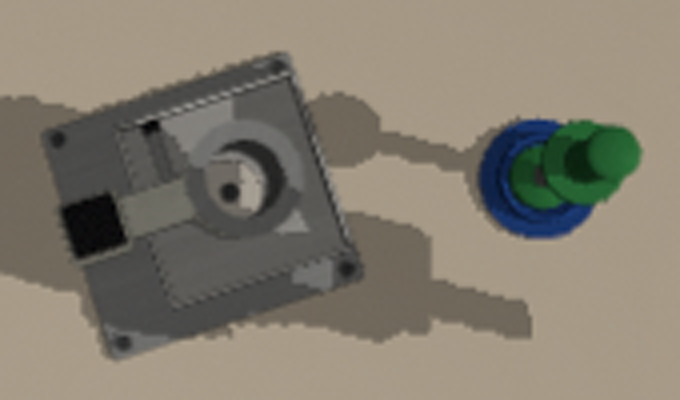

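View pics/dt.png

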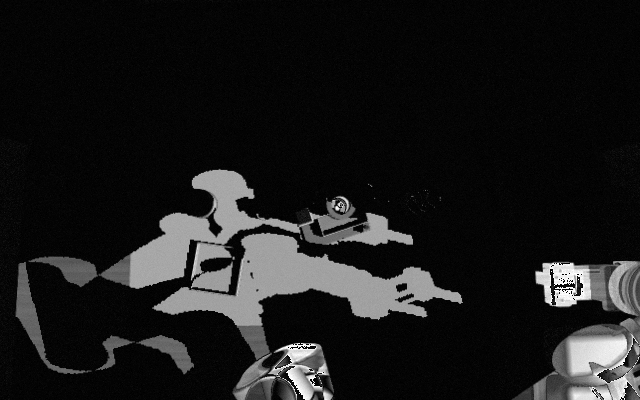

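The pan, bystanders and pusher show no shift in the before/after difference; it shows shadows, the arm and the piston inside the bore circle. The pusher stands at about (195,245) in the scene view, and the piston sits in the pan under the barrel at about (287,227).

```bash
python3 -c "
from cell import *
print(job_done())"
```

```text
the job is handed in; nothing more can be done
None
```

The piston is out of the barrel and standing in the pan, and the pusher is upright in its rest again. I handed the job in at about 37.6 s; no verdict is reported.

**What I did:**
- I lifted the pusher by its handle and lowered the foot into the barrel's mouth in 0.5 mm steps, with no contact force above noise.
- I then followed the bore's lean, about 3.7 mm in x on the way down, and pressed at about 0.5 mm per row (6 mm/s).
- The piston dropped when the foot was about 62 mm above the bench, just before the collar reached the rim.
- I drew the pusher back out along the same path, set it down where I had picked it up, and moved the arm clear.

**Last checks:**
- **Positions:** In the final pictures the piston stands in the pan under the barrel. In the top view, comparing before and after shows no shift of the pan, pusher, jar, nozzle or bowl; only shadows, the arm and the piston changed.
- **Forces:** The highest pressing force I read was about 7 N and the highest sideways force about 1.8 N. I only read forces between moves, so a brief peak within a move could have gone unseen.

**What did not quite agree:**
- From 85 mm down, the pressing force read almost zero although the piston was still in the barrel. I could not see it under the flange at first, so I pressed on carefully until a picture showed it emerging and dropping.
- The gripper stopped at 27.5 mm on the 24 mm handle, and I don't know why. The pictures showed no slipping.

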